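# Unplug a reagent bottle and start its screw cap

## Robot

A 6-joint arm with a two-finger parallel gripper is mounted at the origin on the work surface. World frame = base frame: x ahead of the robot, y to its left, z up, the work surface at z = 0. Lengths are in m, angles in rad, forces in N, time in s.
With the tool pointing down it reaches from about 0.325 to 1 m from the base axis. Payload 5.1 kg.
Tool frame: the origin (TCP) lies on the centre line of the jaws, within the pads' length; the fingertips stand 25 mm ahead of it and the grasp point (between the pads) lies 6 mm ahead of it (arm.tips_ahead is the distance from the TCP to the fingertips, in m); z points along the fingers, y is the direction in which the jaws open and shut (so a half turn about z gives the same grasp; the last joint's range is limited). The gripper opens to 85 mm and grips with 20 to 120 N. Pads are 22 mm wide; open, the fingers measure 114 mm over their backs; the gripper's body (76 mm by 85 mm) begins 54 mm behind the grasp point. The pads swing forward as they close: fully open they stand 13 mm farther back than shut.
Start: joints at [1.251, 0.124, 1.65, -0, 1.367, -0.083], TCP at [0.153, 0.632, 0.256] pointing down, gripper open.
Joint ranges: [-2.61, 2.61], [-1.02, 2.33], [0.03, 2.71], [-1.35, 4.49], [0.32, 2.68], [-2.91, 2.91]. Speed limits (rad/s): [2.57, 2.57, 3.14, 3.14, 3.14, 3.14].

## Interface

Orientations are given as a unit quaternion [w, x, y, z].
In Python, from bench import telemetry, cams, arm gives the robot as it stands. The module is installed in compiled form; this text tells all that it offers.
- The arm moves only by the tool step_arm, never from a script. Its argument "commands" is a list of rows, each an object with "gripper": the opening in per cent of the stroke, from 0 (shut) to 100 (fully open); "linear": the shift along the world's x, y, z in m, a list of three; "turn": the turn about the world's z in rad. In form: [{"gripper": gripper, "linear": [tx, ty, tz], "turn": turn}, ...]. A call has 1 to 12 rows; each row is the pose to reach, as a shift and turn from the pose measured when the call began; what a row does not reach only later rows make up. A row lasts 1/10 s, in which the tool goes at most 50 mm and 8.59 degrees, less where a joint would pass 70% of its speed; a pose out of reach is approached as far as the arm can. A call with a gripper value outside its range is refused whole. The fingers move at their own pace and stop on an object; "force" is the grip in N (left out, the last holds). Time passes only in rows, so rows that repeat a pose let the fingers close. It gives the time, the measured TCP pose, the force and the opening at its end, in the units of the state.
- telemetry.get_state(): the state, without advancing time (a new reading comes with each control period).
- cams.read_camera(name): name is "scene" or "top" or "wrist"; returns (picture, depth): 480x640x3 uint8, red, green, blue; 480x640 float32, m along the optical axis (not along the pixel's ray), 0 where there is no reading.
- cams.get_calibration(name): a dict with "fx", "fy", "cx", "cy" (pixels), "rvec" (rotation vector, rad) and "tvec" (3), from world to camera coordinates, as OpenCV has them. Camera axes: x right, y down, z forward; pixel columns grow to the right and rows downward; lengths in m; the calibration is good to about 2 mm. The wrist camera is an equidistant fisheye: a pixel r from the principal point sees the ray r / f radians off the axis. A picture is of the moment at which its call begins: read the wrist's pose just before it. get_calibration takes no time and is no camera call; for the wrist camera it gives the pose at the moment of the call.
- arm.hand_in(): hands the job in, once; it reports no verdict.
The state is a dict: "t": time; "joint_positions": joint angles; "qvel": joint speeds; "joint_torque": joint torques, N m; "tcp_pos": TCP position; "eef_rot": TCP orientation; "wrist_force": force on the tool from outside, world axes, zero at the start; "wrist_torque": the same for the moment, N m; "width": finger opening in m.
Only numpy, scipy, OpenCV 4.12 (cv2) and the standard library are available. Lean on these libraries where they do the work, as an engineer would, in place of code of your own. Each camera call takes 0.05 s, during which the arm holds its last target.

## Task

Put the screw cap on the fresh reagent bottle standing in the holder: first pull the transit plug out of the bottle's mouth and discard it in the steel tray. Then set the loose grey cap squarely on the neck, turn it backward (anticlockwise from above) until it drops off the start of the thread, and from there turn it forward (clockwise) one turn. Finish while still holding the cap upright on the neck, started by that one turn, and do not let go of it at the end; leave the closed bottle, the tube rack and the mouse where they are.

Things in the scene. Friction and masses are not known exactly. Their poses are not given: they have to be found in the camera images.
- mouth (a point): Centre of the mouth (top of the rim, 172 mm above the bench) of the fresh bottle: square, off-white, 84 x 84 mm, fixed upright in a white holder. z up, x towards the thread's start. Neck 40 mm across, its top 4 mm plain, shoulder 32 mm below the mouth. One right-handed thread, 2.8 mm thick: pitch 6 mm, 47 mm across its crest, 2.6 turns, running clockwise (seen from above) and down.
- thread_start (a point): Blunt upper end of the thread ridge on the neck: ridge centre, 22 mm out from the neck's axis and 6 mm below the mouth. Axes as at the mouth.
- plug: Off-white transit plug in the mouth, held by springy snap nubs: about 10 N straight up frees it, after 2 to 4 mm. Ribbed pull knob, 24 mm diameter, 26 mm tall, on a flange of 38 mm diameter, 3 mm thick; stem below 15 mm long, 31 mm across. Origin at the centre of the flange's underside (at the mouth while plugged), z up; the knob's top is 29 mm above it. About 22 g.
- cap: Loose grey ribbed screw cap, 55 mm outside diameter, 30 mm tall, standing open side down on the bench beside the bottle. Origin at the centre of its lower rim, z up, x towards the leading lug. Inner depth 26 mm, bore 49 mm, about 1 mm of radial play on the neck. Three round thread lugs inside, 120 degrees apart, each 2 mm higher than the last going anticlockwise. About 35 g.
- cap_lead (a point): Centre of the cap's lowest, leading lug: 22 mm out, 3 mm above the lower rim, below a small bar (9 mm) moulded on the cap's top. On top of the first thread it is 3.4 mm below the mouth at the thread's start, and 1 mm lower per sixth of a turn clockwise. Backward past the start it drops 6 mm, to 9 mm below the mouth; each clockwise turn then takes it 6 mm down (play 0.8 mm).
- tray: Open steel tray, 170 x 170 mm, 45 mm tall, 4 mm walls, fixed to the bench at the other side of the bottle from the cap. Origin at the centre of its underside, z up.
- full_bottle: Bystander: the same kind of bottle, closed with its cap, standing loose on the bench, 176 mm tall. Origin at the centre of its underside.
- tube_rack: Bystander: white tube rack 66 x 210 mm (long along its y) with grey-stoppered tubes, 94 mm tall. Origin at the centre of its underside.
- mouse: Bystander: grey computer mouse 105 x 60 mm, 32 mm tall, loose on the bench left of the closed bottle. Origin at the centre of its underside.
Things that resemble listed ones, but are neither listed nor needed, are in the scene too. Leave any black or green look-alike of the cap alone. Leave any pink or turquoise look-alike of the plug alone.

How it is judged:
By the outcome, as a careful person would: the job done as asked, in the order asked, and still so for the second after the job is handed in, while the arm keeps its last pose, push and grip.
It also fails if it takes over 72 s, if anything falls off the work surface, if the arm or the gripper's body presses on something with over 40 N, if the wrist force passes 120 N, or if a joint passes its speed limit or range.

## Working session

There is one attempt and no reset: what is moved stays moved. The work goes in short steps, Python scripts to look and compute and a tool call to move; the robot and the scene stay as the last step left them, time stands still between calls to the robot, and variables do not carry over. Pictures are saved under pics/ and viewed, and the job is handed in when it is done.

Besides the shell and the picture viewer there is one more tool, called after "Emit:" in YAML: its name, and indented under it one key for each argument. step_arm: Moves the arm, as the interface text tells. Its arguments: {"type":"object","properties":{"commands":{"type":"array"},"force":{"type":"number"}},"required":["commands"]}

```bash
mkdir -p pics; cat > h.py <<'E'
import numpy as np, cv2
from bench import telemetry, cams, arm
def grab(n,tag):
    c=cams.get_calibration(n); p,d=cams.read_camera(n)
    np.savez(f'{tag}.npz',p=p,d=d,**{k:np.array(v) for k,v in c.items()})
    cv2.imwrite(f'pics/{tag}.png',cv2.cvtColor(p,cv2.COLOR_RGB2BGR)); return load(tag)
def load(tag): 
    z=np.load(f'{tag}.npz'); return {k:z[k] for k in z.files}
def ray(c,u,v,fish=False):
    R=cv2.Rodrigues(c['rvec'].reshape(3))[0]; t=c['tvec'].reshape(3)
    x=(u-c['cx'])/c['fx'];y=(v-c['cy'])/c['fy']
    if fish:
        th=np.hypot(x,y); s=np.sin(th)/max(th,1e-9); d=np.array([x*s,y*s,np.cos(th)])
    else: d=np.array([x,y,1.])
    return -R.T@t, R.T@d
def onz(c,u,v,z,fish=False):
    o,d=ray(c,u,v,fish); return o+d*(z-o[2])/d[2]
def bydepth(c,u,v,fish=False):
    o,d=ray(c,u,v,fish); z=c['d'][int(round(v)),int(round(u))]
    if fish:
        R=cv2.Rodrigues(c['rvec'].reshape(3))[0]; zc=(R@d)[2]; return o+d*z/zc
    return o+d*z
def proj(c,P,fish=False):
    R=cv2.Rodrigues(c['rvec'].reshape(3))[0]; q=R@np.array(P)+c['tvec'].reshape(3)
    if fish:
        r=np.hypot(q[0],q[1]);th=np.arctan2(r,q[2]);s=th/max(r,1e-9)
        return c['cx']+c['fx']*q[0]*s,c['cy']+c['fy']*q[1]*s
    return c['cx']+c['fx']*q[0]/q[2],c['cy']+c['fy']*q[1]/q[2]
E
python3 - <<'E'
from h import *
print(telemetry.get_state())
for n in ['scene','top','wrist']:
    c=grab(n,n+'0'); print(n,c['fx'],c['cx'],c['cy'],ray(c,320,240,n=='wrist'))
E
```

```text
{'t': 0.0, 'joint_positions': array([ 1.25137199e+00,  1.24526083e-01,  1.65169176e+00,  1.29241817e-05,
        1.36749881e+00, -8.26202883e-02]), 'qvel': array([ 0.00064564, -0.00108065,  0.00117034, -0.00025935, -0.00076913,
        0.00146965]), 'joint_torque': array([ 5.18781417e-04, -4.23634207e+01, -3.65441322e+01, -9.52708820e-05,
        7.42820848e-03, -3.53372318e-07]), 'tcp_pos': array([0.15234801, 0.63131271, 0.25502889]), 'eef_rot': array([-2.18250882e-04,  1.18126808e-01,  9.92997950e-01, -1.03935055e-03]), 'wrist_force': array([0.44554588, 0.14471291, 0.43990005]), 'wrist_torque': array([ 0.03253126, -0.01648341, -0.03711627]), 'width': 0.08528041091038939}
scene 472.0558861254917 328.93851832573057 236.24707857205846 (array([1.22839496, 0.31864847, 0.68044186]), array([-0.70264224, -0.3249151 , -0.63336073]))
top 573.730858928366 317.0092386741986 245.0341914737471 (array([0.41479596, 0.02318838, 1.18462274]), array([ 0.16422832,  0.00478716, -0.98646354]))
wrist 371.64829954431775 313.38624274481106 246.45585931814966 (array([0.08207821, 0.64927106, 0.37318115]), array([ 0.26514808, -0.04948877, -0.96293684]))
```

View pics/scene0.png

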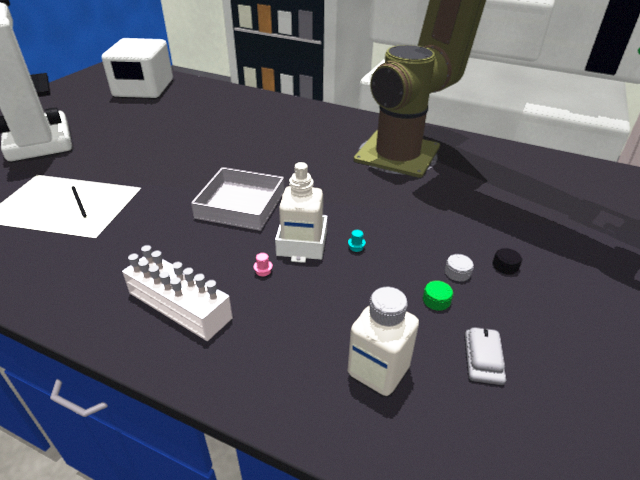

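View pics/top0.png

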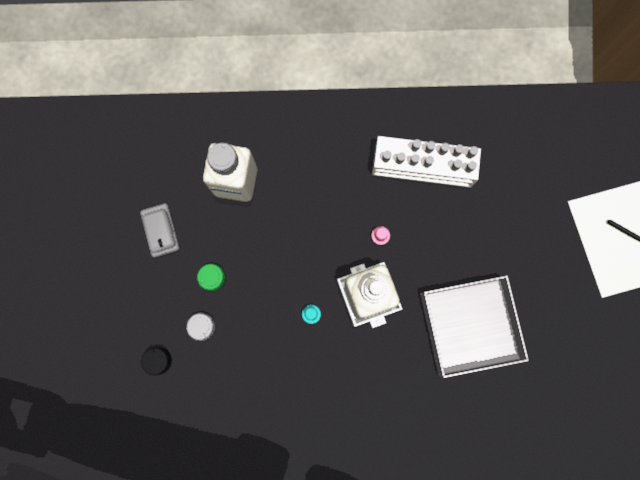

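View pics/wrist0.png

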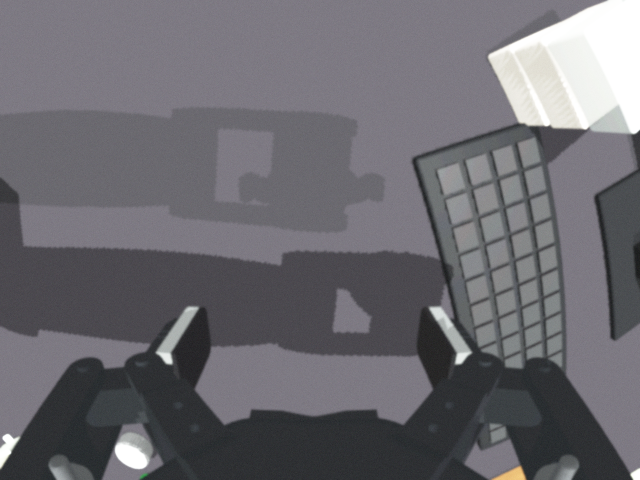

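The scene view shows the bottle with its plug at (301,195), the grey cap at (460,267), and the tray at (240,197). The top view shows the plug at (376,288), the cap at (200,326), and the tray at (475,325). Next I'll measure them.

```bash
python3 - <<'E'
from h import *
t=load('top0'); s=load('scene0')
def tri(a,b):
    o1,d1=ray(t,*a);o2,d2=ray(s,*b)
    A=np.stack([d1,-d2],1); k=np.linalg.lstsq(A,o2-o1,rcond=None)[0]
    return (o1+d1*k[0]+o2+d2*k[1])/2, np.linalg.norm(o1+d1*k[0]-o2-d2*k[1])
print('top depth', [ (uv,bydepth(t,*uv).round(4)) for uv in [(376,288),(200,326),(475,325),(380,275),(222,157)]])
print('scene depth', [ (uv,bydepth(s,*uv).round(4)) for uv in [(301,167),(460,262),(240,197)]])
for n,c,boxes in [('top',t,{'cap':(180,305,220,348),'plug':(335,255,410,330)}),('scene',s,{'cap':(440,248,480,285),'plug':(265,155,340,270)})]:
    for k,(a,b,cc,d) in boxes.items():
        im=cv2.cvtColor(c['p'],cv2.COLOR_RGB2BGR)[b:d,a:cc]
        cv2.imwrite(f'pics/z_{n}_{k}.png',cv2.resize(im,None,fx=5,fy=5,interpolation=cv2.INTER_CUBIC))
print('dist',tri((200,326),(460,262)))
E
cd pics; python3 -c "
import cv2,numpy as np
a=[cv2.resize(cv2.imread(f'z_{n}.png'),(400,300)) for n in ['top_cap','top_plug','scene_cap','scene_plug']]
cv2.imwrite('m0.png',np.vstack([np.hstack(a[:2]),np.hstack(a[2:])]))"
```

```text
top depth [((376, 288), array([ 0.4932, -0.0663,  0.2001])), ((200, 326), array([0.438 , 0.2719, 0.0311])), ((475, 325), array([ 0.4296, -0.2829,  0.0017])), ((380, 275), array([ 0.5222, -0.0805,  0.1341])), ((222, 157), array([0.7396, 0.2036, 0.1786]))]
scene depth [((301, 167), array([ 0.505 , -0.0597,  0.1996])), ((460, 262), array([0.4449, 0.2773, 0.0308])), ((240, 197), array([ 0.4109, -0.2843,  0.0032]))]
dist (array([0.43776919, 0.27514588, 0.02419252]), np.float64(0.003579387864990633))
```

View pics/m0.png

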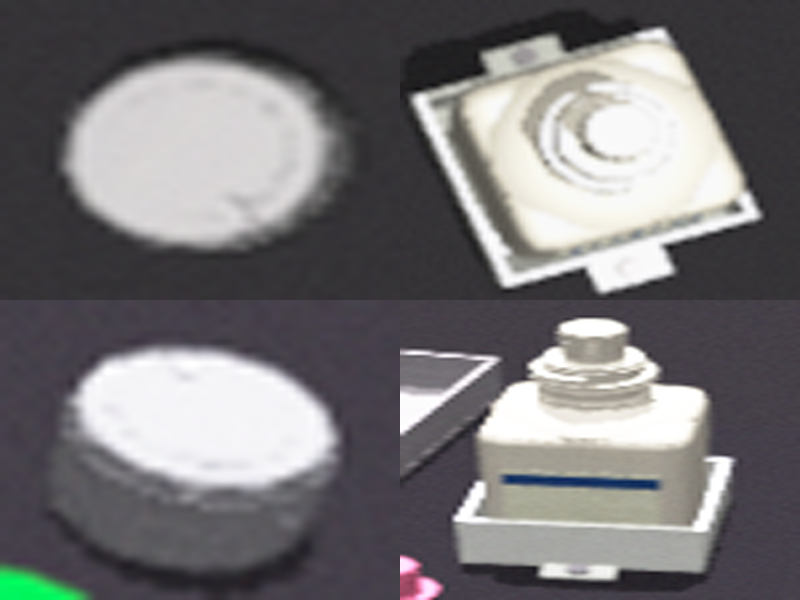

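Emit:
step_arm:
  commands:
    - {"gripper": 100, "linear": [0.035, -0.035, 0], "turn": 0}
    - {"gripper": 100, "linear": [0.07, -0.07, 0], "turn": 0}
    - {"gripper": 100, "linear": [0.1, -0.11, 0], "turn": 0}
    - {"gripper": 100, "linear": [0.13, -0.15, 0], "turn": 0}
    - {"gripper": 100, "linear": [0.16, -0.19, 0], "turn": 0}
    - {"gripper": 100, "linear": [0.19, -0.23, 0], "turn": 0}
    - {"gripper": 100, "linear": [0.22, -0.27, 0], "turn": 0}
    - {"gripper": 100, "linear": [0.25, -0.31, 0], "turn": 0}
    - {"gripper": 100, "linear": [0.27, -0.34, 0], "turn": 0}
    - {"gripper": 100, "linear": [0.285, -0.36, 0], "turn": 0}
    - {"gripper": 100, "linear": [0.285, -0.36, 0], "turn": 0}

```text
t: 1.25
tcp_pos: [0.4386, 0.2692, 0.255]
eef_rot: [-0.0, 0.12, 0.993, -0.001]
wrist_force: [0.3, 0.8, -0.3]
width: 0.0857
```

```bash
python3 - <<'E'
from h import *
print(telemetry.get_state())
c=grab('wrist','w1'); print(ray(c,320,240,True)); print(proj(c,(.438,.272,.03),True))
E
```

```text
{'t': 1.25, 'joint_positions': array([ 4.46905873e-01, -1.78476645e-01,  1.94845387e+00, -1.78489124e-03,
        1.37311364e+00, -8.82379850e-01]), 'qvel': array([ 0.05616238, -0.00166813,  0.00251751,  0.03075717,  0.00661428,
        0.03214741]), 'joint_torque': array([-1.34350933e+00, -2.82573259e+01, -3.66790116e+01, -2.04077102e-01,
       -2.85297388e-02, -1.97230708e-01]), 'tcp_pos': array([0.43864925, 0.26917158, 0.25504076]), 'eef_rot': array([-1.61197833e-04,  1.20287313e-01,  9.92738453e-01, -1.14047389e-03]), 'wrist_force': array([ 0.28557464,  0.7659694 , -0.31254232]), 'wrist_torque': array([-0.01122908,  0.00914182,  0.02656708]), 'width': 0.08574309014477548}
(array([0.36843556, 0.28744562, 0.37304925]), array([ 0.26495413, -0.05104756, -0.96290885]))
(np.float64(316.6365210543947), np.float64(214.68022387518076))
```

View pics/w1.png

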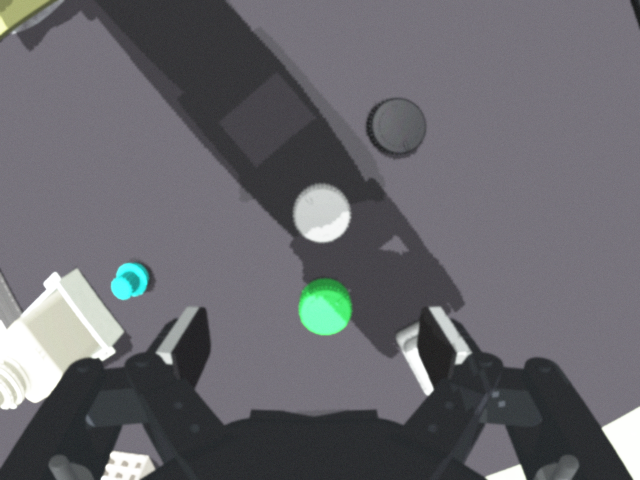

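```bash
python3 - <<'E'
from h import *
c=load('w1'); p=c['p']; im=cv2.cvtColor(p,cv2.COLOR_RGB2BGR)[175:250,285:360]
g=cv2.cvtColor(im,cv2.COLOR_BGR2GRAY).astype(float)
o=np.hstack([cv2.resize(im,(400,400),interpolation=cv2.INTER_CUBIC),cv2.cvtColor(cv2.resize(np.clip((g-150)*3,0,255).astype('uint8'),(400,400),interpolation=cv2.INTER_CUBIC),cv2.COLOR_GRAY2BGR)])
cv2.imwrite('pics/z1.png',o)
# depth-based top mask
pts=[]
for v in range(170,255):
    for u in range(275,370):
        q=bydepth(c,u,v,True)
        if q[2]>.026: pts.append((u,v,*q))
pts=np.array(pts); print(len(pts),pts[:,2:].mean(0),np.median(pts[:,4]))
m=np.zeros((480,640),'uint8')
for a in pts: m[int(a[1]),int(a[0])]=255
cn=max(cv2.findContours(m,0,1)[0],key=cv2.contourArea); print(cv2.fitEllipse(cn),cv2.minEnclosingCircle(cn))
(u,v),_,_=cv2.fitEllipse(cn); print(onz(c,u,v,.03,True))
w=np.array([onz(c,*q[0],.03,True)[:2] for q in cn]);print(cv2.minEnclosingCircle(w.astype('float32')), (w.max(0)+w.min(0))/2)
E
```

```text
2457 [0.43754798 0.27660938 0.03588682] 0.03069093856038041
((321.3659973144531, 214.23936462402344), (54.478370666503906, 54.97390365600586), 98.88279724121094) ((321.56048583984375, 213.98387145996094), 28.439617156982422)
[0.43864544 0.27642582 0.03      ]
((0.43860143423080444, 0.27665555477142334), 0.027195526286959648) [0.43876237 0.27625937]
```

View pics/z1.png

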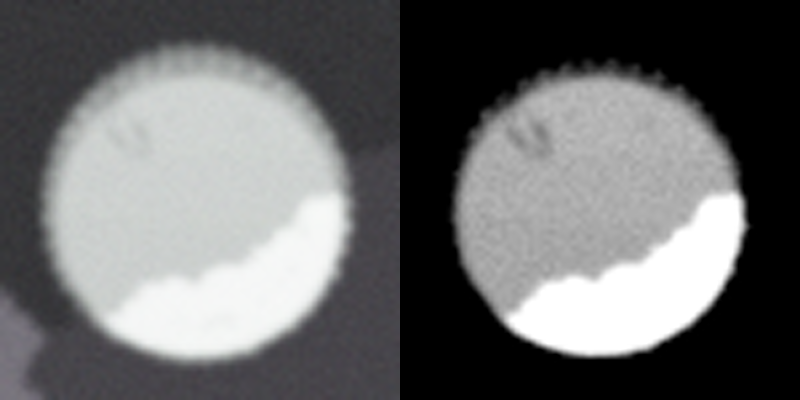

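The zoom shows the bar on the cap's top at about pixel (310,200), and the cap's centre at (321,214). Next, the bottle.

```bash
python3 - <<'E'
from h import *
c=load('w1'); a=onz(c,309.75,200.3,.0305,True); b=np.array([.4386,.2764])
d=a[:2]-b; print(a,np.hypot(*d)*1e3,np.degrees(np.arctan2(d[1],d[0])))
E
```

```text
[0.4230366  0.26904579 0.0305    ] 17.213480891425473 -154.7077477781565
```

Emit:
step_arm:
  commands:
    - {"gripper": 100, "linear": [0.0, -0.03, 0.01], "turn": 0}
    - {"gripper": 100, "linear": [0.01, -0.075, 0.03], "turn": 0}
    - {"gripper": 100, "linear": [0.02, -0.12, 0.05], "turn": 0}
    - {"gripper": 100, "linear": [0.03, -0.165, 0.065], "turn": 0}
    - {"gripper": 100, "linear": [0.04, -0.21, 0.08], "turn": 0}
    - {"gripper": 100, "linear": [0.05, -0.255, 0.08], "turn": 0}
    - {"gripper": 100, "linear": [0.057, -0.295, 0.08], "turn": 0}
    - {"gripper": 100, "linear": [0.057, -0.325, 0.08], "turn": 0}
    - {"gripper": 100, "linear": [0.057, -0.332, 0.08], "turn": 0}
    - {"gripper": 100, "linear": [0.057, -0.332, 0.08], "turn": 0}

```text
t: 2.3
tcp_pos: [0.4948, -0.0612, 0.3347]
eef_rot: [-0.001, 0.12, 0.993, -0.0]
wrist_force: [0.7, 0.7, 0.0]
width: 0.085
```

```bash
python3 - <<'E'
from h import *
print(telemetry.get_state())
c=grab('wrist','w2'); print(proj(c,(.495,-.063,.2),True))
E
```

```text
{'t': 2.3, 'joint_positions': array([-2.30253122e-01, -2.54300753e-01,  1.87974929e+00, -1.09168124e-03,
        1.51765031e+00, -1.56072569e+00]), 'qvel': array([ 0.03175598, -0.00499795,  0.00249279,  0.00900459,  0.00025938,
        0.00657747]), 'joint_torque': array([-1.12976644e+00, -2.56898528e+01, -3.77994025e+01, -1.10001883e-01,
       -2.21655326e-02, -6.88600168e-02]), 'tcp_pos': array([ 0.49477031, -0.06120686,  0.33472371]), 'eef_rot': array([-8.08418816e-04,  1.19843675e-01,  9.92792339e-01, -4.59006550e-04]), 'wrist_force': array([0.74928891, 0.66823452, 0.04223351]), 'wrist_torque': array([-0.02348998,  0.0235146 ,  0.01831127]), 'width': 0.08499921653340595}
(np.float64(310.91270690544485), np.float64(243.6062106230965))
```

View pics/w2.png

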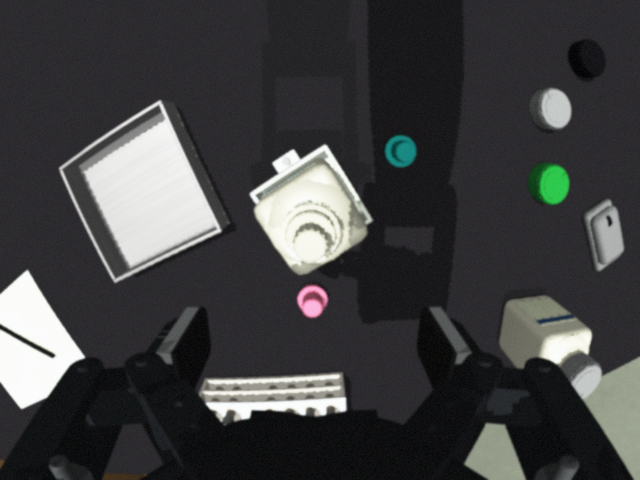

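The wrist view shows the knob at (311,243). Now I'll fit circles to it and to the flange using depth.

```bash
python3 - <<'E'
from h import *
c=load('w2'); P={}
H=np.zeros((480,640)); X=np.zeros((480,640,3))
for v in range(190,290):
    for u in range(240,385):
        if c['d'][v,u]>0: X[v,u]=bydepth(c,u,v,True)
Z=X[...,2]
for lo,hi,zz in [(.193,.21,None),(.168,.182,None)]:
    m=((Z>lo)&(Z<hi)).astype('uint8')*255
    cn=max(cv2.findContours(m,0,1)[0],key=cv2.contourArea)
    z=np.median(Z[m>0]); w=np.array([onz(c,*q[0],z,True)[:2] for q in cn]).astype('float32')
    print(lo,m.sum()//255,z,cv2.fitEllipse(cn),cv2.minEnclosingCircle(w),(w.max(0)+w.min(0))/2, onz(c,*cv2.fitEllipse(cn)[0],z,True))
im=cv2.cvtColor(c['p'],cv2.COLOR_RGB2BGR)[190:285,250:375]
cv2.imwrite('pics/z2.png',cv2.resize(im,None,fx=6,fy=6,interpolation=cv2.INTER_CUBIC))
E
```

```text
0.193 951 0.20122595772782292 ((309.6296081542969, 244.5046844482422), (33.887935638427734, 34.27392578125), 107.09830474853516) ((0.4952255189418793, -0.06367751955986023), 0.013332787901163101) [ 0.4949566  -0.06384264] [ 0.4950842  -0.06394131  0.20122596]
0.168 956 0.17527156549775896 ((310.1061096191406, 236.4787139892578), (45.67330551147461, 50.36021041870117), 179.3876190185547) ((0.49597427248954773, -0.06289424002170563), 0.021279897540807724) [ 0.4960074  -0.06400035] [ 0.49616048 -0.06416664  0.17527157]
```

View pics/z2.png

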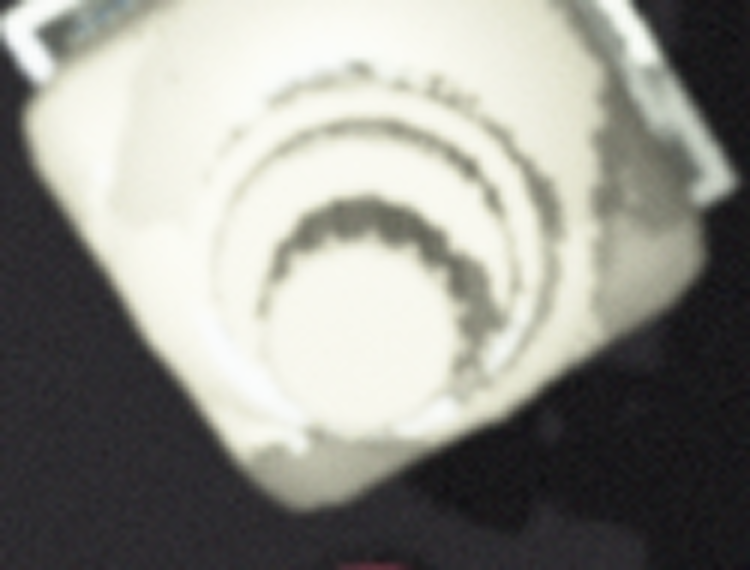

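Emit:
step_arm:
  commands:
    - {"gripper": 100, "linear": [0, -0.003, -0.03], "turn": 0}
    - {"gripper": 100, "linear": [0, -0.003, -0.07], "turn": 0}
    - {"gripper": 80, "linear": [0, -0.003, -0.11], "turn": 0}
    - {"gripper": 60, "linear": [0, -0.003, -0.128], "turn": 0}
    - {"gripper": 50, "linear": [0, -0.003, -0.129], "turn": 0}
    - {"gripper": 50, "linear": [0, -0.003, -0.129], "turn": 0}
  force: 20

```text
t: 2.95
tcp_pos: [0.495, -0.0622, 0.2062]
eef_rot: [-0.001, 0.118, 0.993, -0.0]
wrist_force: [-0.1, 0.3, -0.2]
width: 0.0425
```

```bash
python3 - <<'E'
from h import *
s=telemetry.get_state(); print(s['tcp_pos'],s['wrist_force'],s['wrist_torque'],s['width'],arm.tips_ahead)
c=grab('wrist','w3')
E
```

```text
[ 0.49499856 -0.06217314  0.20623967] [-0.12379468  0.25183016 -0.24204423] [-0.03478432 -0.0054279   0.00022846] 0.04253129687346775 0.025
```

View pics/w3.png

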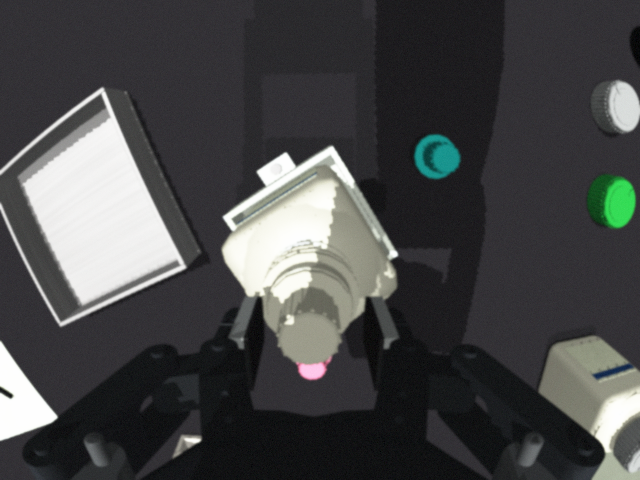

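The knob sits between the pads, at about (309,335). I'll close on it.

Emit:
step_arm:
  commands:
    - {"gripper": 30, "linear": [0, -0.0015, -0.0005], "turn": 0}
    - {"gripper": 20, "linear": [0, -0.0015, -0.0005], "turn": 0}
    - {"gripper": 10, "linear": [0, -0.0015, -0.0005], "turn": 0}
    - {"gripper": 10, "linear": [0, -0.0015, -0.0005], "turn": 0}
    - {"gripper": 10, "linear": [0, -0.0015, -0.0005], "turn": 0}
  force: 30

```text
t: 3.5
tcp_pos: [0.497, -0.0641, 0.2094]
eef_rot: [0.003, 0.119, 0.993, -0.0]
wrist_force: [0.2, 1.9, 6.0]
width: 0.0219
```

```bash
python3 - <<'E'
from h import *
s=telemetry.get_state(); print(s['tcp_pos'],s['wrist_force'],s['wrist_torque'],s['width'])
E
```

```text
[ 0.49698172 -0.06412752  0.20941323] [0.21843143 1.87140626 6.0048211 ] [0.28069078 0.008646   0.04393553] 0.021853951123529947
```

Emit:
step_arm:
  commands:
    - {"gripper": 10, "linear": [0, 0, 0.003], "turn": 0}
    - {"gripper": 10, "linear": [0, 0, 0.006], "turn": 0}
    - {"gripper": 10, "linear": [0, 0, 0.01], "turn": 0}
    - {"gripper": 10, "linear": [0, 0, 0.015], "turn": 0}
    - {"gripper": 10, "linear": [0, 0, 0.02], "turn": 0}
    - {"gripper": 10, "linear": [0, 0, 0.02], "turn": 0}
  force: 50

```text
t: 4.1
tcp_pos: [0.4975, -0.0643, 0.2306]
eef_rot: [0.003, 0.119, 0.993, -0.0]
wrist_force: [0.9, 0.4, -0.1]
width: 0.0215
```

```bash
python3 - <<'E'
from h import *
s=telemetry.get_state(); print(s['tcp_pos'],s['eef_rot'],s['wrist_force'],s['wrist_torque'],s['width'])
c=grab('wrist','w4'); grab('scene','s4')
E
```

```text
[ 0.4974893  -0.06425429  0.23059822] [ 3.48614862e-03  1.18557288e-01  9.92941059e-01 -2.63335440e-04] [ 0.85538012  0.40014712 -0.05749921] [-0.07531798 -0.00969558 -0.01580179] 0.021511536705592388
```

View pics/w4.png

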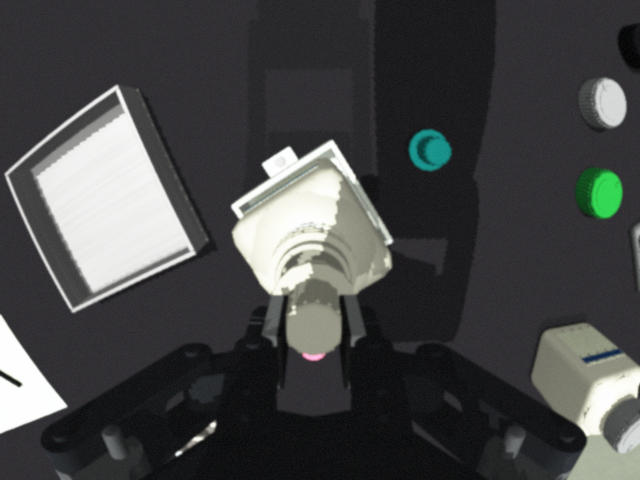

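View pics/s4.png

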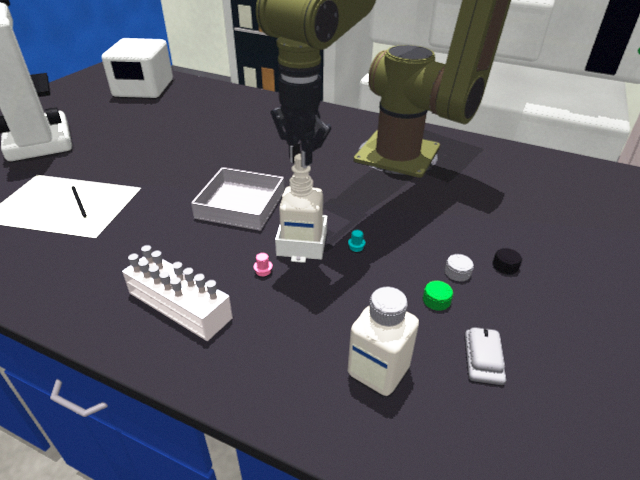

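Emit:
step_arm:
  commands:
    - {"gripper": 10, "linear": [0, 0, 0.03], "turn": 0}
    - {"gripper": 10, "linear": [-0.01, -0.03, 0.05], "turn": 0}
    - {"gripper": 10, "linear": [-0.025, -0.075, 0.05], "turn": 0}
    - {"gripper": 10, "linear": [-0.04, -0.12, 0.05], "turn": 0}
    - {"gripper": 10, "linear": [-0.055, -0.165, 0.05], "turn": 0}
    - {"gripper": 10, "linear": [-0.07, -0.205, 0.04], "turn": 0}
    - {"gripper": 10, "linear": [-0.07, -0.219, 0.0], "turn": 0}
    - {"gripper": 10, "linear": [-0.07, -0.219, -0.045], "turn": 0}
    - {"gripper": 10, "linear": [-0.07, -0.219, -0.09], "turn": 0}
    - {"gripper": 10, "linear": [-0.07, -0.219, -0.13], "turn": 0}
    - {"gripper": 10, "linear": [-0.07, -0.219, -0.15], "turn": 0}
    - {"gripper": 10, "linear": [-0.07, -0.219, -0.15], "turn": 0}

```text
t: 5.4
tcp_pos: [0.4244, -0.2811, 0.0753]
eef_rot: [-0.001, 0.119, 0.993, 0.002]
wrist_force: [0.1, 0.5, -1.3]
width: 0.0213
```

```bash
python3 - <<'E'
from h import *
s=telemetry.get_state(); print(s['tcp_pos'],s['eef_rot'],s['wrist_force'],s['wrist_torque'],s['width'])
grab('top','t5');c=grab('scene','s5'); im=c['p'][120:280,170:370]
cv2.imwrite('pics/z5.png',cv2.resize(cv2.cvtColor(im,4),None,fx=3.5,fy=3.5))
E
```

```text
[ 0.42443233 -0.28106804  0.07529596] [-9.77745660e-04  1.18617564e-01  9.92937062e-01  2.21547112e-03] [ 0.14484244  0.48975102 -1.33926996] [ 0.00983225 -0.01194588  0.00923046] 0.021285080408921672
```

View pics/z5.png

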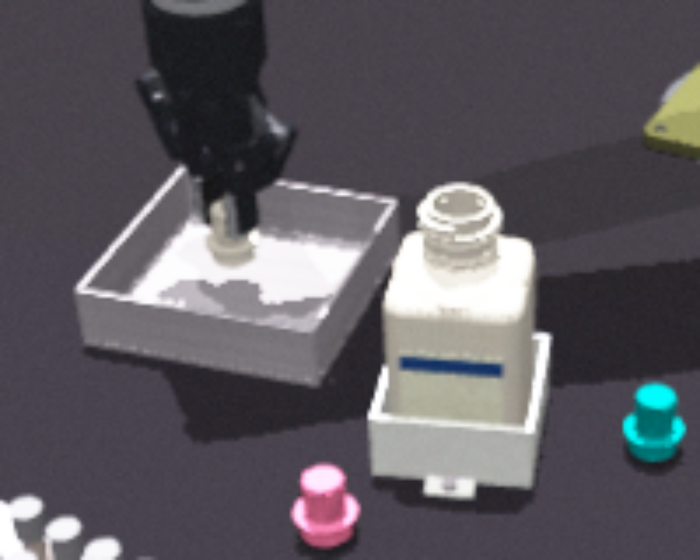

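The plug is over the tray and the mouth is open. I'll release the plug and go back up.

Emit:
step_arm:
  commands:
    - {"gripper": 10, "linear": [0, 0, -0.012], "turn": 0}
    - {"gripper": 10, "linear": [0, 0, -0.014], "turn": 0}
    - {"gripper": 50, "linear": [0, 0, -0.014], "turn": 0}
    - {"gripper": 60, "linear": [0, 0, -0.014], "turn": 0}
    - {"gripper": 60, "linear": [0, 0, -0.012], "turn": 0}
    - {"gripper": 60, "linear": [0, 0, 0.02], "turn": 0}
    - {"gripper": 60, "linear": [0, 0, 0.065], "turn": 0}
    - {"gripper": 60, "linear": [0, 0, 0.11], "turn": 0}
    - {"gripper": 100, "linear": [0.01, 0.02, 0.155], "turn": 0}
    - {"gripper": 100, "linear": [0.025, 0.06, 0.19], "turn": 0}
    - {"gripper": 100, "linear": [0.04, 0.1, 0.22], "turn": 0}
    - {"gripper": 100, "linear": [0.055, 0.14, 0.25], "turn": 0}

```text
t: 6.7
tcp_pos: [0.4795, -0.1495, 0.3266]
eef_rot: [0.004, 0.119, 0.993, -0.0]
wrist_force: [1.6, -1.0, 0.4]
width: 0.0855
```

Emit:
step_arm:
  commands:
    - {"gripper": 100, "linear": [0.01, 0.03, 0], "turn": 0}
    - {"gripper": 100, "linear": [0.014, 0.07, 0], "turn": 0}
    - {"gripper": 100, "linear": [0.014, 0.077, 0], "turn": 0}
    - {"gripper": 100, "linear": [0.014, 0.077, 0], "turn": 0}

```text
t: 7.1
tcp_pos: [0.4935, -0.0716, 0.327]
eef_rot: [0.004, 0.118, 0.993, -0.001]
wrist_force: [-0.9, -0.2, 0.5]
width: 0.0853
```

```bash
python3 - <<'E'
from h import *
s=telemetry.get_state(); print(s['t'],s['tcp_pos'],s['eef_rot'],s['wrist_force'],s['wrist_torque'],s['width'])
c=grab('wrist','w6'); print(proj(c,(.495,-.064,.172),True))
E
```

```text
7.1 [ 0.49350289 -0.07159733  0.32696309] [ 4.06596067e-03  1.17762274e-01  9.93033308e-01 -6.02481133e-04] [-0.882779   -0.21226885  0.48823122] [0.01476339 0.02507974 0.00786913] 0.08533541770868211
(np.float64(323.4479198702726), np.float64(233.05295956026887))
```

View pics/w6.png

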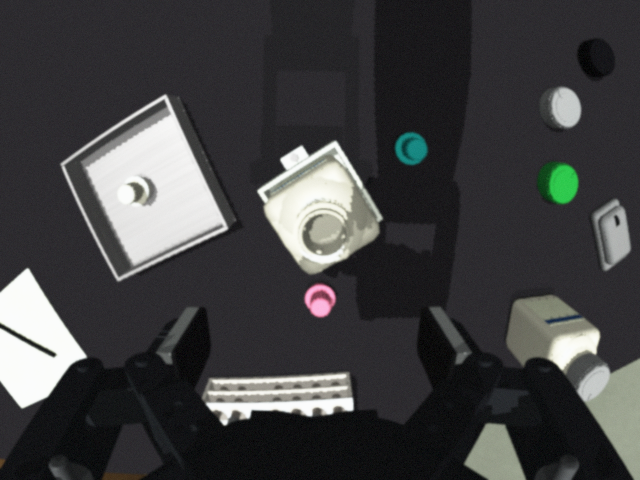

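The plug stands in the tray at (133,190), and the open mouth is at (324,231).

```bash
python3 - <<'E'
from h import *
c=load('w6'); 
X=np.zeros((480,640,3))
for v in range(180,290):
    for u in range(250,390):
        if c['d'][v,u]>0: X[v,u]=bydepth(c,u,v,True)
Z=X[...,2]
m=((Z>.166)&(Z<.18)).astype('uint8')*255
cn=max(cv2.findContours(m,0,1)[0],key=cv2.contourArea); z=np.median(Z[m>0])
w=np.array([onz(c,*q[0],.172,True)[:2] for q in cn]).astype('float32')
e=cv2.fitEllipse(cn)
print(z,m.sum()//255,e,onz(c,*e[0],.172,True),cv2.minEnclosingCircle(w))
im=cv2.cvtColor(c['p'],4)[195:270,280:370].astype(float)
im=np.clip((im-110)*1.8,0,255).astype('uint8')
a=cv2.resize(im,None,fx=5,fy=5,interpolation=cv2.INTER_CUBIC)
# height map
hm=np.clip((Z[195:270,280:370]-.14)/.035*255,0,255).astype('uint8')
b=cv2.resize(cv2.applyColorMap(hm,2),None,fx=4,fy=5,interpolation=0)
cv2.imwrite('pics/z6.png',np.hstack([a[:,:440],b]))
s=grab('scene','s6');im=s['p'][160:215,270:335]
cv2.imwrite('pics/z6s.png',cv2.resize(cv2.cvtColor(im,4),None,fx=9,fy=9,interpolation=2))
E
```

```text
0.17124671998615093 1038 ((322.31256103515625, 234.90866088867188), (52.804107666015625, 53.987613677978516), 47.51995849609375) [ 0.49622091 -0.06517102  0.172     ] ((0.49696311354637146, -0.0658019408583641), 0.022565647959709167)
```

View pics/z6.png

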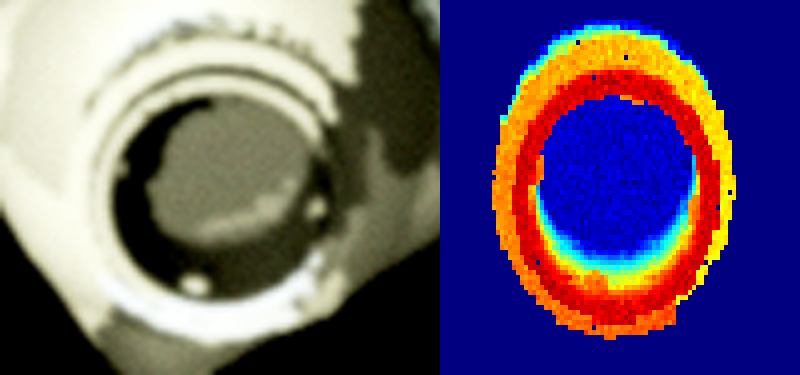

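View pics/z6s.png

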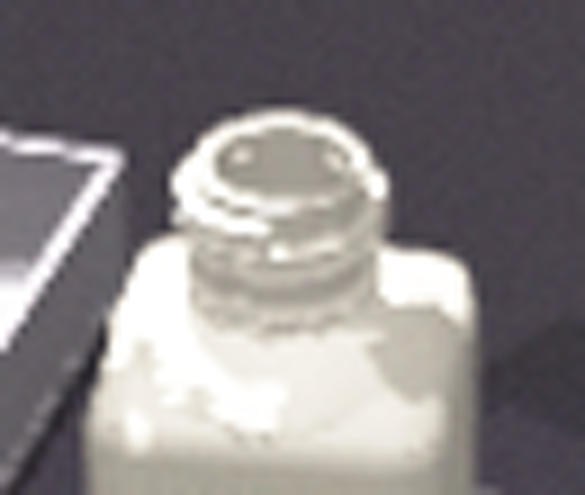

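```bash
python3 - <<'E'
from h import *
c=load('w6'); ctr=np.array([.496,-.065])
r=[]
for v in range(190,280):
    for u in range(270,380):
        if c['d'][v,u]>0:
            q=bydepth(c,u,v,True); d=q[:2]-ctr; R=np.hypot(*d)
            if .0205<R<.0245 and q[2]>.13: r.append((np.degrees(np.arctan2(d[1],d[0])),q[2],R))
r=np.array(r)
for a in range(-180,180,10):
    k=(r[:,0]>=a)&(r[:,0]<a+10)
    if k.any(): print(a,k.sum(),(np.percentile(r[k,1],[25,50,75])*1e3).round(1),(r[k,2].max()*1e3).round(1))
k=(Zm:=0)
# ring of rim
E
cat >> h.py <<'E'
def rim(c,cx=.496,cy=-.065,zlo=.169,zhi=.176):
    P=[]
    u0,v0=map(int,proj(c,(cx,cy,.172),True))
    for v in range(v0-60,v0+60):
        for u in range(u0-60,u0+60):
            if c['d'][v,u]>0:
                q=bydepth(c,u,v,True)
                if zlo<q[2]<zhi: P.append(q)
    return np.array(P)
E
python3 - <<'E'
from h import *
from scipy.optimize import least_squares
c=load('w6');P=rim(c,zlo=.1695); 
f=lambda p:np.abs(np.hypot(P[:,0]-p[0],P[:,1]-p[1])-p[2])
s=least_squares(lambda p:np.hypot(P[:,0]-p[0],P[:,1]-p[1])-p[2],[.496,-.065,.018],loss='soft_l1',f_scale=.001)
print(len(P),s.x,np.percentile(P[:,2],[5,50,95]))
E
```

```text
-180 52 [139.  155.  164.1] 24.4
-170 48 [139.5 156.5 164.4] 24.3
-160 47 [141.4 157.2 164.6] 24.4
-150 41 [138.7 153.8 165.2] 24.5
-140 32 [138.8 155.9 164.8] 24.4
-130 35 [139.1 159.8 165.1] 24.4
-120 25 [138.4 165.1 166.2] 24.5
-110 20 [139.  165.3 166.1] 24.3
-100 16 [165.3 165.9 166. ] 24.5
-90 18 [165.3 165.7 166.2] 23.1
-80 13 [165.7 166.3 166.6] 22.7
-70 14 [166.2 166.6 166.9] 22.7
-60 16 [166.1 166.5 167.1] 23.2
-50 13 [166.5 166.8 167.1] 22.8
-40 19 [166.7 167.4 167.7] 24.1
-30 14 [166.7 167.1 167.8] 23.4
-20 13 [166.7 167.2 167.6] 23.8
-10 11 [166.8 167.1 167.7] 23.4
0 19 [167.1 167.3 167.8] 24.1
10 17 [167.6 168.  168.3] 24.2
20 7 [162.  162.5 164.7] 24.1
30 12 [161.7 162.5 165.5] 24.4
40 9 [161.8 162.2 162.6] 24.3
50 16 [162.  162.5 162.8] 24.4
60 15 [161.9 162.5 163. ] 24.2
70 19 [162.1 162.5 162.8] 24.4
80 18 [162.6 163.1 163.4] 24.1
90 29 [162.4 162.9 163.4] 24.4
100 27 [162.4 163.  163.3] 24.3
110 38 [155.7 162.8 163.4] 24.4
120 44 [144.7 162.6 163.4] 24.3
130 42 [144.9 160.2 163.2] 24.3
140 50 [143.9 158.3 163.8] 24.4
150 51 [144.1 157.9 164. ] 24.5
160 53 [139.4 158.9 164. ] 24.4
170 54 [141.  157.  164.2] 24.3
703 [ 0.49592643 -0.06410897  0.01802547] [0.17010912 0.17187612 0.17310766]
```

Emit:
step_arm:
  commands:
    - {"gripper": 100, "linear": [0, 0.02, 0], "turn": -0.13}
    - {"gripper": 100, "linear": [-0.005, 0.055, 0], "turn": -0.26}
    - {"gripper": 100, "linear": [-0.01, 0.095, 0], "turn": -0.39}
    - {"gripper": 100, "linear": [-0.015, 0.135, 0], "turn": -0.52}
    - {"gripper": 75, "linear": [-0.02, 0.175, -0.01], "turn": -0.65}
    - {"gripper": 75, "linear": [-0.03, 0.215, -0.03], "turn": -0.78}
    - {"gripper": 75, "linear": [-0.035, 0.255, -0.05], "turn": -0.91}
    - {"gripper": 75, "linear": [-0.04, 0.29, -0.07], "turn": -1.04}
    - {"gripper": 75, "linear": [-0.05, 0.32, -0.09], "turn": -1.17}
    - {"gripper": 75, "linear": [-0.055, 0.34, -0.11], "turn": -1.31}
    - {"gripper": 75, "linear": [-0.055, 0.348, -0.13], "turn": -1.44}
    - {"gripper": 75, "linear": [-0.055, 0.348, -0.15], "turn": -1.57}
  force: 20

```text
t: 8.4
tcp_pos: [0.4389, 0.2747, 0.1756]
eef_rot: [0.002, 0.788, 0.616, -0.003]
wrist_force: [0.6, -0.8, 0.3]
width: 0.0641
```

Emit:
step_arm:
  commands:
    - {"gripper": 75, "linear": [0, 0, 0], "turn": 0}

```text
t: 8.5
tcp_pos: [0.4378, 0.2729, 0.1721]
eef_rot: [0.002, 0.788, 0.615, -0.007]
wrist_force: [-0.1, -0.2, -0.4]
width: 0.064
```

```bash
python3 - <<'E'
from h import *
s=telemetry.get_state(); print(s['t'],s['tcp_pos'],s['eef_rot'],s['wrist_force'],s['width'],s['joint_positions'])
c=grab('wrist','w7')
m=np.zeros((480,640),'uint8')
for v in range(120,400):
    for u in range(180,460):
        if c['d'][v,u]>0:
            q=bydepth(c,u,v,True)
            if .027<q[2]<.034 and np.hypot(q[0]-.4386,q[1]-.2764)<.035: m[v,u]=255
cn=max(cv2.findContours(m,0,1)[0],key=cv2.contourArea);e=cv2.fitEllipse(cn);print(e,onz(c,*e[0],.03,True))
E
```

```text
8.5 [0.4377818  0.27285325 0.1721312 ] [ 0.00172677  0.78824791  0.61532076 -0.00652732] [-0.06528249 -0.22698282 -0.39879767] 0.06401424388913787 [ 0.4562127  -0.09927597  2.02132677 -0.00642389  1.23161715  0.7035617 ]
((315.2059020996094, 231.18212890625), (69.5522689819336, 72.30967712402344), 92.57942962646484) [0.43983219 0.27761062 0.03      ]
```

View pics/w7.png

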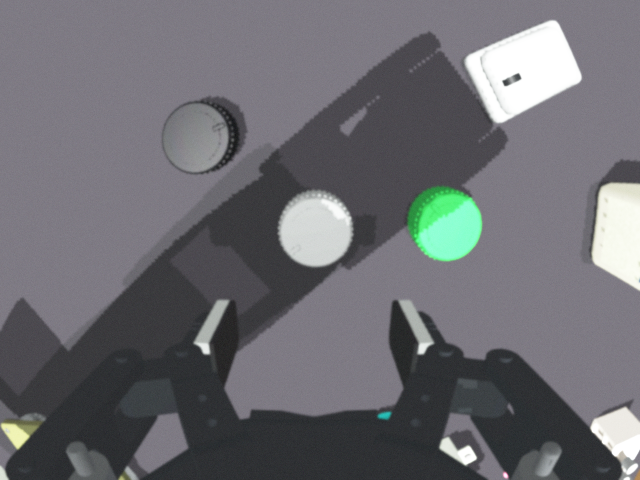

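The cap is at (315,231) in the wrist view, with its bar at (295,249). I'll lower over it and squeeze to centre it.

Emit:
step_arm:
  commands:
    - {"gripper": 75, "linear": [0.0015, 0.004, -0.03], "turn": 0}
    - {"gripper": 75, "linear": [0.0015, 0.004, -0.07], "turn": 0}
    - {"gripper": 75, "linear": [0.0015, 0.004, -0.11], "turn": 0}
    - {"gripper": 75, "linear": [0.0015, 0.004, -0.13], "turn": 0}
    - {"gripper": 75, "linear": [0.0015, 0.004, -0.134], "turn": 0}
    - {"gripper": 75, "linear": [0.0015, 0.004, -0.134], "turn": 0}
    - {"gripper": 60, "linear": [0.0015, 0.004, -0.134], "turn": 0}
    - {"gripper": 55, "linear": [0.0015, 0.004, -0.134], "turn": 0}
    - {"gripper": 55, "linear": [0.0015, 0.004, -0.134], "turn": 0}
    - {"gripper": 55, "linear": [0.0015, 0.004, -0.134], "turn": 0}
  force: 20

```text
t: 9.55
tcp_pos: [0.442, 0.2778, 0.0422]
eef_rot: [0.003, 0.788, 0.616, -0.003]
wrist_force: [1.4, -1.1, 6.5]
width: 0.0537
```

```bash
python3 - <<'E'
from h import *
s=telemetry.get_state(); print(s['t'],s['tcp_pos'],s['eef_rot'],s['wrist_force'],s['width'],s['joint_positions'])
c=grab('wrist','w8')
E
```

```text
9.55 [0.44197177 0.27782381 0.0421597 ] [ 0.00264718  0.78762619  0.61613969 -0.00313851] [ 1.43026374 -1.09085508  6.49992941] 0.05366462769331738 [ 0.461439    0.08572313  2.0853035  -0.00778686  0.9756648   0.70893979]
```

View pics/w8.png

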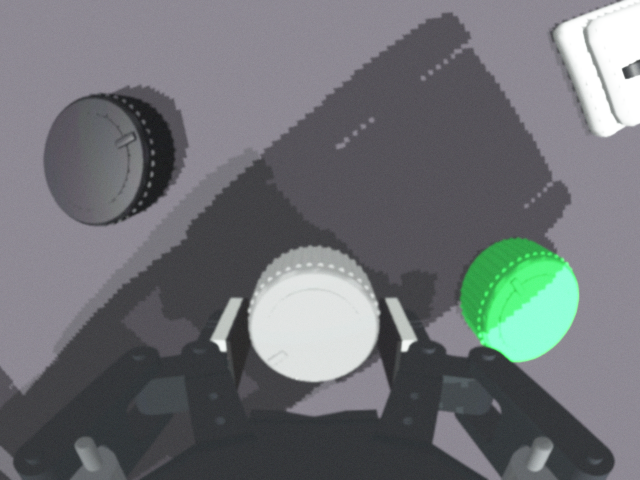

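Emit:
step_arm:
  commands:
    - {"gripper": 75, "linear": [0, 0, 0], "turn": 0}
    - {"gripper": 75, "linear": [0, 0, -0.002], "turn": 0}
    - {"gripper": 75, "linear": [0, 0, -0.003], "turn": -0.14}
    - {"gripper": 75, "linear": [0, 0, -0.004], "turn": -0.28}
    - {"gripper": 75, "linear": [0, 0, -0.004], "turn": -0.42}
    - {"gripper": 75, "linear": [0, 0, -0.004], "turn": -0.56}
    - {"gripper": 75, "linear": [0, 0, -0.004], "turn": -0.7}
    - {"gripper": 75, "linear": [0, 0, -0.004], "turn": -0.84}
    - {"gripper": 75, "linear": [0, 0, -0.004], "turn": -0.98}
    - {"gripper": 75, "linear": [0, 0, -0.004], "turn": -1.12}
    - {"gripper": 75, "linear": [0, 0, -0.004], "turn": -1.26}
    - {"gripper": 75, "linear": [0, 0, -0.004], "turn": -1.26}
  force: 20

```text
t: 10.8
tcp_pos: [0.4415, 0.2777, 0.0377]
eef_rot: [0.0, 0.999, 0.034, -0.005]
wrist_force: [-0.2, -0.0, 0.7]
width: 0.064
```

Emit:
step_arm:
  commands:
    - {"gripper": 75, "linear": [0, 0, 0], "turn": -0.1}
    - {"gripper": 75, "linear": [0, 0, 0], "turn": -0.2}
    - {"gripper": 75, "linear": [0, 0, 0], "turn": -0.31}
    - {"gripper": 75, "linear": [0, 0, 0], "turn": -0.31}
    - {"gripper": 75, "linear": [0, 0, 0], "turn": -0.31}

```text
t: 11.3
tcp_pos: [0.4413, 0.2776, 0.0375]
eef_rot: [-0.0, 0.993, -0.119, -0.005]
wrist_force: [-1.6, -1.0, -0.5]
width: 0.0641
```

```bash
python3 - <<'E'
from h import *
s=telemetry.get_state(); print(s['t'],s['tcp_pos'],s['eef_rot'],s['wrist_force'],s['width'],s['joint_positions'])
c=grab('wrist','w9')
E
```

```text
11.3 [0.44132839 0.27764541 0.03748316] [-1.54465027e-04  9.92921486e-01 -1.18678446e-01 -4.72500981e-03] [-1.56735513 -0.98725024 -0.53889762] 0.06405387389925524 [0.45596187 0.09288681 2.08728171 0.00654739 0.96919704 2.26095194]
```

View pics/w9.png

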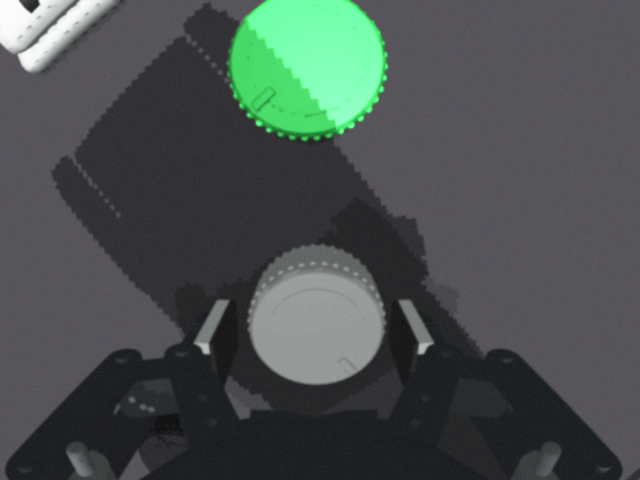

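The cap is centred between the pads and its bar is at (347,365). I'll grip it.

Emit:
step_arm:
  commands:
    - {"gripper": 60, "linear": [0, 0, 0], "turn": 0}
    - {"gripper": 50, "linear": [0, 0, 0], "turn": 0}
    - {"gripper": 45, "linear": [0, 0, 0], "turn": 0}
    - {"gripper": 45, "linear": [0, 0, 0], "turn": 0}
    - {"gripper": 45, "linear": [0, 0, 0], "turn": 0}
  force: 50

```text
t: 11.85
tcp_pos: [0.4418, 0.2779, 0.038]
eef_rot: [-0.0, 0.993, -0.119, -0.004]
wrist_force: [0.4, -0.5, 4.7]
width: 0.0532
```

```bash
python3 - <<'E'
from h import *
s=telemetry.get_state(); print(s['t'],s['tcp_pos'],s['eef_rot'],s['wrist_force'],s['width'],s['joint_positions'])
c=load('w9')
a=onz(c,347,365,.0305,True);b=onz(c,316,328,.03,True);d=a-b;print(a,b,np.hypot(*d[:2]),np.degrees(np.arctan2(d[1],d[0])))
E
```

```text
11.85 [0.44183237 0.27790913 0.03804725] [-4.68527225e-04  9.92906271e-01 -1.18823977e-01 -4.21652867e-03] [ 0.4287097  -0.46480893  4.67132671] 0.053175083061356175 [0.45600237 0.09250542 2.08651352 0.00651775 0.96915048 2.2613049 ]
[0.42419143 0.26832737 0.0305    ] [0.4440219  0.27647813 0.03      ] 0.021440204009384282 -157.65626166066153
```

Emit:
step_arm:
  commands:
    - {"gripper": 45, "linear": [0, 0, 0.02], "turn": 0}
    - {"gripper": 45, "linear": [0, 0, 0.06], "turn": 0.1}
    - {"gripper": 45, "linear": [0, 0, 0.105], "turn": 0.24}
    - {"gripper": 45, "linear": [0, 0, 0.15], "turn": 0.38}
    - {"gripper": 45, "linear": [0.005, -0.02, 0.19], "turn": 0.52}
    - {"gripper": 45, "linear": [0.01, -0.05, 0.22], "turn": 0.66}
    - {"gripper": 45, "linear": [0.015, -0.09, 0.235], "turn": 0.8}
    - {"gripper": 45, "linear": [0.02, -0.13, 0.235], "turn": 0.94}
    - {"gripper": 45, "linear": [0.03, -0.17, 0.235], "turn": 1.08}
    - {"gripper": 45, "linear": [0.04, -0.21, 0.235], "turn": 1.22}
    - {"gripper": 45, "linear": [0.05, -0.24, 0.235], "turn": 1.36}
    - {"gripper": 45, "linear": [0.055, -0.26, 0.235], "turn": 1.45}

```text
t: 13.05
tcp_pos: [0.4967, 0.0157, 0.2719]
eef_rot: [0.002, 0.821, 0.571, -0.004]
wrist_force: [0.3, 0.7, -1.1]
width: 0.0531
```

Emit:
step_arm:
  commands:
    - {"gripper": 45, "linear": [0, 0, 0], "turn": 0}
    - {"gripper": 45, "linear": [0, 0, 0], "turn": 0}

```text
t: 13.25
tcp_pos: [0.4962, 0.0156, 0.2708]
eef_rot: [0.001, 0.822, 0.57, -0.005]
wrist_force: [-0.2, 0.5, -0.3]
width: 0.0535
```

```bash
python3 - <<'E'
from h import *
s=telemetry.get_state(); print(s['t'],s['tcp_pos'],s['eef_rot'],s['wrist_force'],s['width'],s['joint_positions'])
E
```

```text
13.25 [0.49615699 0.01563945 0.27080658] [ 0.00115222  0.82192475  0.56957408 -0.00487344] [-0.22188017  0.4942998  -0.31453849] 0.053460776490374846 [-0.07266148 -0.22868584  1.96448313 -0.00801329  1.41194104  0.28743425]
```

Emit:
step_arm:
  commands:
    - {"gripper": 45, "linear": [0.001, -0.025, 0], "turn": 0.13}
    - {"gripper": 45, "linear": [0.002, -0.05, 0], "turn": 0.27}
    - {"gripper": 45, "linear": [0.002, -0.07, 0], "turn": 0.4}
    - {"gripper": 45, "linear": [0.002, -0.08, -0.01], "turn": 0.53}
    - {"gripper": 45, "linear": [0.002, -0.08, -0.02], "turn": 0.66}
    - {"gripper": 45, "linear": [0.002, -0.08, -0.026], "turn": 0.66}
    - {"gripper": 45, "linear": [0.002, -0.08, -0.026], "turn": 0.66}

```text
t: 13.95
tcp_pos: [0.4974, -0.0632, 0.2434]
eef_rot: [0.001, 0.594, 0.805, -0.005]
wrist_force: [0.3, 0.2, -0.3]
width: 0.053
```

```bash
python3 - <<'E'
from h import *
s=telemetry.get_state(); print(s['t'],s['tcp_pos'],s['eef_rot'],s['wrist_force'],s['width'],s['joint_positions'])
t=grab('top','t10');sc=grab('scene','s10');w=grab('wrist','w10')
a=cv2.resize(cv2.cvtColor(t['p'][250:330,330:415],4),(400,376),interpolation=2)
b=cv2.resize(cv2.cvtColor(sc['p'][140:220,260:345],4),(400,376),interpolation=2)
cv2.imwrite('pics/z10.png',np.hstack([a,b]))
E
```

```text
13.95 [ 0.4974136  -0.06323112  0.24335027] [ 0.00138653  0.59378338  0.80461031 -0.00465019] [ 0.29643256  0.20010591 -0.31921469] 0.05297582040852694 [-0.22870184 -0.20198565  1.98835361 -0.00986426  1.35637049 -0.52587074]
```

View pics/z10.png

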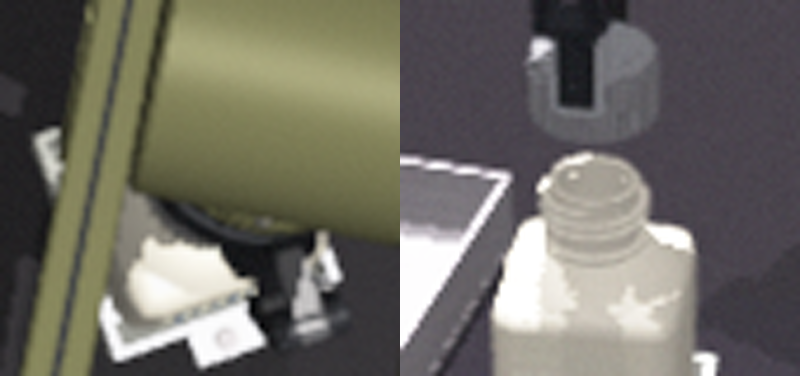

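View pics/w10.png

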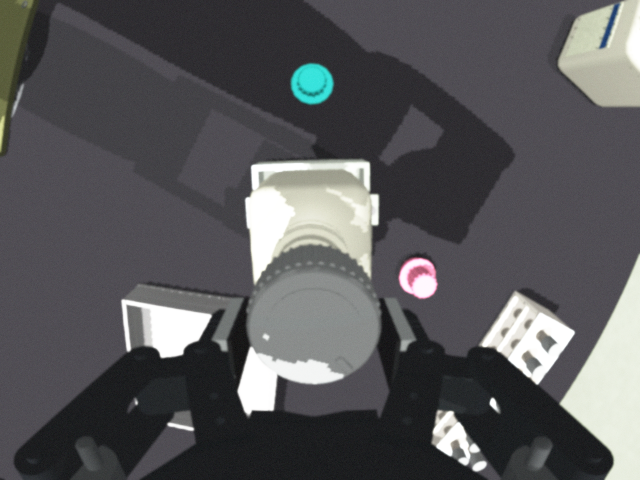

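```bash
python3 - <<'E'
from h import *
sc=load('s10'); g=cv2.cvtColor(sc['p'],cv2.COLOR_RGB2GRAY).astype(float)
tcp=np.array([.4974,-.0632])
def edges(v,lo,hi):
    r=cv2.GaussianBlur(g,(3,3),0)[v,lo:hi]; d=np.gradient(r)
    i=d.argmax();j=d.argmin()
    f=lambda k:lo+k+ (0 if k in(0,len(d)-1) else .5*(abs(d[k-1])-abs(d[k+1]))/(abs(d[k-1])-2*abs(d[k])+abs(d[k+1])))
    return f(i),f(j)
for v in range(150,170,2): print('cap',v,np.round(edges(v,280,345),2))
for v in range(174,198,2): print('neck',v,np.round(edges(v,280,325),2))
for z in (.205,.22,.235): print(z,np.round(proj(sc,(*tcp,z)),2))
for m in [(.4974,-.0632),(.498,-.0643),(.4959,-.0641)]:
  for z in (.172,.15): print(m,z,np.round(proj(sc,(*m,z)),2))
print('perp mm/px', np.linalg.norm(bydepth(sc,300,185)-ray(sc,300,185)[0])/472*1e3)
# rim by depth in scene
P=[]
for v in range(165,190):
  for u in range(285,325):
    q=bydepth(sc,u,v)
    if .169<q[2]<.176: P.append(q)
P=np.array(P); 
from scipy.optimize import least_squares
print(len(P), least_squares(lambda p:np.hypot(P[:,0]-p[0],P[:,1]-p[1])-p[2],[.496,-.065,.018],loss='soft_l1',f_scale=.001).x)
Q=[]
for v in range(140,175):
  for u in range(280,350):
    q=bydepth(sc,u,v)
    if .204<q[2]<.236 and np.hypot(q[0]-.497,q[1]+.063)<.04: Q.append(q)
Q=np.array(Q);k=Q[:,2]<.228
Q=Q[k]
print(len(Q),least_squares(lambda p:np.hypot(Q[:,0]-p[0],Q[:,1]-p[1])-.0275,[.496,-.065],loss='soft_l1',f_scale=.001).x)
E
```

```text
cap 150 [287.35 292.03]
cap 152 [300.81 292.67]
cap 154 [300.81 292.92]
cap 156 [300.79 293.14]
cap 158 [300.73 293.18]
cap 160 [300.67 293.24]
cap 162 [300.69 293.56]
cap 164 [287.35 314.25]
cap 166 [288.9  311.41]
cap 168 [290.99 310.33]
neck 174 [293.07 308.01]
neck 176 [291.4  282.83]
neck 178 [289.11 283.01]
neck 180 [288.61 282.02]
neck 182 [289.12 280.  ]
neck 184 [289.17 312.35]
neck 186 [286.5  312.34]
neck 188 [285.   319.98]
neck 190 [284.12 321.34]
neck 192 [283.2 321.9]
neck 194 [282.08 322.24]
neck 196 [281.82 322.09]
0.205 [301.12 162.47]
0.22 [301.02 155.79]
0.235 [300.91 148.97]
(0.4974, -0.0632) 0.172 [301.35 176.7 ]
(0.4974, -0.0632) 0.15 [301.49 185.86]
(0.498, -0.0643) 0.172 [300.73 176.71]
(0.498, -0.0643) 0.15 [300.88 185.87]
(0.4959, -0.0641) 0.172 [301.29 176.25]
(0.4959, -0.0641) 0.15 [301.44 185.4 ]
perp mm/px 2.0140406316386867
54 [ 0.50003352 -0.06396245  0.01850596]
258 [ 0.5001187  -0.06361754]
```

By the scene camera's depth, the cap's axis is within 0.5 mm of the mouth's axis. I'll lower slowly.

Emit:
step_arm:
  commands:
    - {"gripper": 45, "linear": [0, -0.0006, -0.01], "turn": 0}
    - {"gripper": 45, "linear": [0, -0.0006, -0.02], "turn": 0}
    - {"gripper": 45, "linear": [0, -0.0006, -0.028], "turn": 0}
    - {"gripper": 45, "linear": [0, -0.0006, -0.033], "turn": 0}
    - {"gripper": 45, "linear": [0, -0.0006, -0.036], "turn": 0}
    - {"gripper": 45, "linear": [0, -0.0006, -0.036], "turn": 0}

```text
t: 14.7
tcp_pos: [0.4981, -0.0643, 0.2086]
eef_rot: [0.002, 0.593, 0.805, -0.004]
wrist_force: [0.1, -0.8, 0.1]
width: 0.0533
```

```bash
python3 - <<'E'
from h import *
s=telemetry.get_state(); print(s['t'],s['tcp_pos'],s['eef_rot'],s['wrist_force'],s['wrist_torque'],s['width'])
sc=grab('scene','s11')
cv2.imwrite('pics/z11.png',cv2.resize(cv2.cvtColor(sc['p'][140:220,260:345],4),(600,565),interpolation=2))
E
```

```text
14.7 [ 0.49810034 -0.06434026  0.20857764] [ 0.00242275  0.59334244  0.80493516 -0.00427359] [ 0.07867577 -0.81591459  0.07274316] [ 0.00976272  0.0208685  -0.05527913] 0.053313230797335937
```

View pics/z11.png

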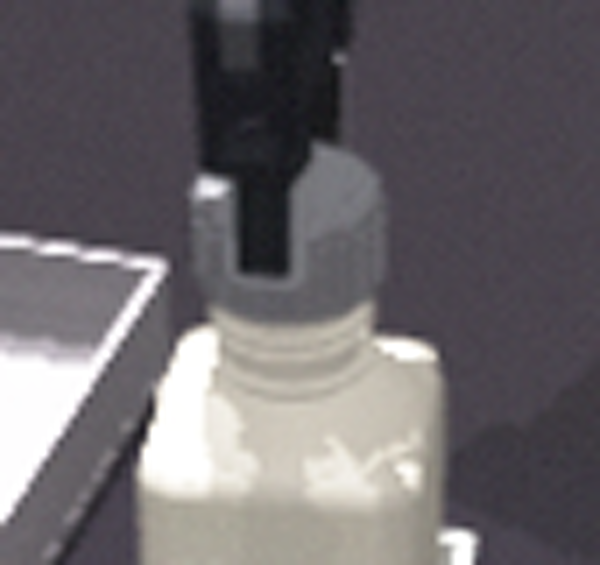

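Emit:
step_arm:
  commands:
    - {"gripper": 45, "linear": [-0.0006, 0.0007, -0.002], "turn": 0}
    - {"gripper": 45, "linear": [-0.0006, 0.0007, -0.004], "turn": 0}
    - {"gripper": 45, "linear": [-0.0006, 0.0007, -0.005], "turn": 0}
    - {"gripper": 45, "linear": [-0.0006, 0.0007, -0.005], "turn": 0}

```text
t: 15.15
tcp_pos: [0.4977, -0.0637, 0.204]
eef_rot: [0.003, 0.593, 0.805, -0.004]
wrist_force: [0.3, 0.6, -0.2]
width: 0.0529
```

Emit:
step_arm:
  commands:
    - {"gripper": 45, "linear": [0, 0, -0.002], "turn": 0}
    - {"gripper": 45, "linear": [0, 0, -0.004], "turn": 0}
    - {"gripper": 45, "linear": [0, 0, -0.004], "turn": 0}

```text
t: 15.45
tcp_pos: [0.498, -0.0639, 0.2022]
eef_rot: [0.003, 0.593, 0.805, -0.004]
wrist_force: [-4.4, 0.3, 9.3]
width: 0.0529
```

```bash
python3 - <<'E'
from h import *
s=telemetry.get_state(); print(s['t'],s['tcp_pos'],s['eef_rot'],s['wrist_force'],s['wrist_torque'],s['width'])
E
```

```text
15.45 [ 0.49801574 -0.06389588  0.2022468 ] [ 0.00317293  0.59331761  0.80495056 -0.00432944] [-4.40669021  0.25401165  9.32479134] [-0.04579803  0.91095887 -0.11046534] 0.05288062728289545
```

The lead lug landed on the thread at TCP z 0.2022 m, close to the 0.2027 m I expected. Now I'll turn it backward.

Emit:
step_arm:
  commands:
    - {"gripper": 45, "linear": [0, 0, -0.001], "turn": 0.08}
    - {"gripper": 45, "linear": [0, 0, -0.001], "turn": 0.17}
    - {"gripper": 45, "linear": [0, 0, -0.001], "turn": 0.26}
    - {"gripper": 45, "linear": [0, 0, -0.001], "turn": 0.35}
    - {"gripper": 45, "linear": [0, 0, -0.001], "turn": 0.44}
    - {"gripper": 45, "linear": [0, 0, -0.001], "turn": 0.53}
    - {"gripper": 45, "linear": [0, 0, -0.001], "turn": 0.62}
    - {"gripper": 45, "linear": [0, 0, -0.001], "turn": 0.7}

```text
t: 16.25
tcp_pos: [0.4985, -0.0643, 0.2025]
eef_rot: [0.005, 0.28, 0.96, -0.003]
wrist_force: [-2.3, -0.4, 4.6]
width: 0.0531
```

```bash
python3 - <<'E'
from h import *
s=telemetry.get_state(); print(s['t'],s['tcp_pos'],s['eef_rot'],s['wrist_force'],s['wrist_torque'],s['width'])
E
```

```text
16.25 [ 0.4984881  -0.06427687  0.20251077] [ 0.00526017  0.27986669  0.9600192  -0.00317741] [-2.31955083 -0.39381396  4.61265438] [-0.11650044  0.29438195 -0.14626535] 0.05307258998627703
```

Emit:
step_arm:
  commands:
    - {"gripper": 45, "linear": [-0.0005, 0.0003, -0.0015], "turn": 0.07}
    - {"gripper": 45, "linear": [-0.0005, 0.0003, -0.0015], "turn": 0.14}
    - {"gripper": 45, "linear": [-0.0005, 0.0003, -0.0015], "turn": 0.21}
    - {"gripper": 45, "linear": [-0.0005, 0.0003, -0.0015], "turn": 0.21}

```text
t: 16.65
tcp_pos: [0.4984, -0.064, 0.2023]
eef_rot: [0.006, 0.177, 0.984, -0.003]
wrist_force: [-1.8, 0.1, 6.5]
width: 0.0533
```

```bash
python3 - <<'E'
from h import *
s=telemetry.get_state(); print(s['t'],s['tcp_pos'],s['eef_rot'],s['wrist_force'],s['wrist_torque'],s['width'])
E
```

```text
16.65 [ 0.49842557 -0.06401187  0.20227687] [ 0.00618343  0.17746161  0.98410476 -0.00263757] [-1.75126941  0.05353565  6.49820017] [0.0407551  0.41865701 0.27747387] 0.053298696595848113
```

Emit:
step_arm:
  commands:
    - {"gripper": 45, "linear": [-0.0005, 0, -0.002], "turn": 0.06}
    - {"gripper": 45, "linear": [-0.0005, 0, -0.002], "turn": 0.12}
    - {"gripper": 45, "linear": [-0.0005, 0, -0.002], "turn": 0.12}

```text
t: 16.95
tcp_pos: [0.4974, -0.0641, 0.1998]
eef_rot: [0.006, 0.119, 0.993, -0.002]
wrist_force: [-1.8, -1.0, 1.1]
width: 0.0529
```

Emit:
step_arm:
  commands:
    - {"gripper": 45, "linear": [-0.0003, 0, -0.002], "turn": 0.06}
    - {"gripper": 45, "linear": [-0.0003, 0, -0.002], "turn": 0.12}
    - {"gripper": 45, "linear": [-0.0003, 0, -0.002], "turn": 0.12}

```text
t: 17.25
tcp_pos: [0.4972, -0.0641, 0.1977]
eef_rot: [0.006, 0.06, 0.998, -0.002]
wrist_force: [-0.7, -0.5, 0.6]
width: 0.0532
```

```bash
python3 - <<'E'
from h import *
s=telemetry.get_state(); print(s['t'],s['tcp_pos'],s['eef_rot'],s['wrist_force'],s['wrist_torque'],s['width'],s['joint_positions'][5])
E
```

```text
17.25 [ 0.49717949 -0.06414128  0.19769255] [ 0.00590353  0.06002186  0.99817719 -0.00219671] [-0.6783378  -0.51752348  0.5946516 ] [-0.03874765  0.08334276  0.00815363] 0.053231153483126785 -1.6842429936346983
```

The cap dropped off the thread start. I'll feel for the bottom of the drop.

Emit:
step_arm:
  commands:
    - {"gripper": 45, "linear": [0, 0, -0.0015], "turn": 0}
    - {"gripper": 45, "linear": [0, 0, -0.003], "turn": 0}
    - {"gripper": 45, "linear": [0, 0, -0.003], "turn": 0}

```text
t: 17.55
tcp_pos: [0.4976, -0.0642, 0.1971]
eef_rot: [0.006, 0.061, 0.998, -0.002]
wrist_force: [-5.9, 0.4, 10.7]
width: 0.0533
```

```bash
python3 - <<'E'
from h import *
s=telemetry.get_state(); print(s['t'],s['tcp_pos'],s['eef_rot'],s['wrist_force'],s['wrist_torque'],s['width'],s['joint_positions'][5])
E
```

```text
17.55 [ 0.49758162 -0.06422512  0.19705363] [ 0.00626631  0.06118419  0.99810415 -0.00230859] [-5.85100257  0.44397939 10.67501873] [0.17054932 1.05048786 0.06711093] 0.0533144566265379 -1.681794985684997
```

Emit:
step_arm:
  commands:
    - {"gripper": 45, "linear": [-0.0002, 0, 0.0005], "turn": -0.06}
    - {"gripper": 45, "linear": [-0.0002, 0, 0.0004], "turn": -0.18}
    - {"gripper": 45, "linear": [-0.0002, 0, 0.0003], "turn": -0.3}
    - {"gripper": 45, "linear": [-0.0002, 0, 0.0002], "turn": -0.42}
    - {"gripper": 45, "linear": [-0.0002, 0, 0.0], "turn": -0.54}
    - {"gripper": 45, "linear": [-0.0002, 0, -0.0001], "turn": -0.66}
    - {"gripper": 45, "linear": [-0.0002, 0, -0.0002], "turn": -0.78}
    - {"gripper": 45, "linear": [-0.0002, 0, -0.0003], "turn": -0.9}
    - {"gripper": 45, "linear": [-0.0002, 0, -0.0005], "turn": -1.02}
    - {"gripper": 45, "linear": [-0.0002, 0, -0.0006], "turn": -1.05}

```text
t: 18.55
tcp_pos: [0.4972, -0.0647, 0.1965]
eef_rot: [0.004, 0.555, 0.832, -0.006]
wrist_force: [-2.0, -1.7, 2.8]
width: 0.0531
```

```bash
python3 - <<'E'
from h import *
s=telemetry.get_state(); q=s['eef_rot'];print(s['t'],s['tcp_pos'],q,s['wrist_force'],s['wrist_torque'],s['width'],s['joint_positions'][5],np.degrees(2*np.arctan2(q[2],q[1])))
E
```

```text
18.55 [ 0.49716426 -0.0646555   0.19653812] [ 0.00425907  0.55525064  0.83165149 -0.00586293] [-2.0126721  -1.69792906  2.80225292] [-0.27648206  0.43885006  0.05722212] 0.05314923048011296 -0.6184818501705096 112.5420305664537
```

Emit:
step_arm:
  commands:
    - {"gripper": 45, "linear": [0.0003, 0.0004, -0.0001], "turn": -0.12}
    - {"gripper": 45, "linear": [0.0003, 0.0004, -0.0002], "turn": -0.24}
    - {"gripper": 45, "linear": [0.0003, 0.0004, -0.0003], "turn": -0.36}
    - {"gripper": 45, "linear": [0.0003, 0.0004, -0.0004], "turn": -0.48}
    - {"gripper": 45, "linear": [0.0003, 0.0004, -0.0006], "turn": -0.6}
    - {"gripper": 45, "linear": [0.0003, 0.0004, -0.0007], "turn": -0.72}
    - {"gripper": 45, "linear": [0.0003, 0.0004, -0.0008], "turn": -0.84}
    - {"gripper": 45, "linear": [0.0003, 0.0004, -0.0009], "turn": -0.96}
    - {"gripper": 45, "linear": [0.0003, 0.0004, -0.001], "turn": -1.05}
    - {"gripper": 45, "linear": [0.0003, 0.0004, -0.001], "turn": -1.05}

```text
t: 19.55
tcp_pos: [0.4969, -0.0645, 0.1955]
eef_rot: [0.001, 0.898, 0.44, -0.008]
wrist_force: [-5.1, -1.1, 4.3]
width: 0.0528
```

```bash
python3 - <<'E'
from h import *
s=telemetry.get_state(); q=s['eef_rot'];print(s['t'],s['tcp_pos'],q,s['wrist_force'],s['wrist_torque'],s['width'],s['joint_positions'][5],np.degrees(2*np.arctan2(q[2],q[1])))
E
```

```text
19.55 [ 0.49691818 -0.06447832  0.1954971 ] [ 5.54859493e-04  8.97738880e-01  4.40452936e-01 -8.11214984e-03] [-5.14613121 -1.0841399   4.29281616] [-0.20127376  0.83219733 -0.09312781] 0.05275379472336117 0.43137013874336066 52.26742621074151
```

Emit:
step_arm:
  commands:
    - {"gripper": 45, "linear": [0, 0, 0], "turn": -0.12}
    - {"gripper": 45, "linear": [0, 0, -0.0002], "turn": -0.24}
    - {"gripper": 45, "linear": [0, 0, -0.0003], "turn": -0.36}
    - {"gripper": 45, "linear": [0, 0, -0.0004], "turn": -0.48}
    - {"gripper": 45, "linear": [0, 0, -0.0006], "turn": -0.6}
    - {"gripper": 45, "linear": [0, 0, -0.0007], "turn": -0.72}
    - {"gripper": 45, "linear": [0, 0, -0.0008], "turn": -0.84}
    - {"gripper": 45, "linear": [0, 0, -0.0009], "turn": -0.96}
    - {"gripper": 45, "linear": [0, 0, -0.001], "turn": -1.05}
    - {"gripper": 45, "linear": [0, 0, -0.001], "turn": -1.05}

```text
t: 20.55
tcp_pos: [0.4966, -0.0645, 0.1945]
eef_rot: [-0.004, 0.998, -0.069, -0.008]
wrist_force: [-4.2, 0.2, 3.4]
width: 0.0531
```

```bash
python3 - <<'E'
from h import *
s=telemetry.get_state(); q=s['eef_rot'];print(s['t'],s['tcp_pos'],q,s['wrist_force'],s['wrist_torque'],s['width'],s['joint_positions'][5],np.degrees(2*np.arctan2(q[2],q[1])))
w=grab('wrist','w12')
E
```

```text
20.55 [ 0.49662945 -0.06448277  0.19450781] [-0.00359844  0.99761093 -0.06855352 -0.00773948] [-4.21345063  0.22313822  3.35927784] [-0.07226571  0.62828533 -0.1032997 ] 0.053076858743931414 1.4680413913888348 -7.862107711549347
```

View pics/w12.png

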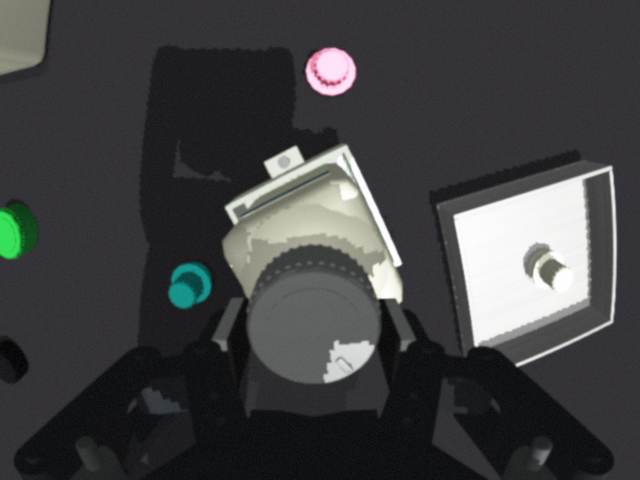

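Emit:
step_arm:
  commands:
    - {"gripper": 75, "linear": [0, 0, 0], "turn": 0}
    - {"gripper": 75, "linear": [0, 0, 0], "turn": 0}
    - {"gripper": 75, "linear": [0, 0, 0], "turn": 0.1}
    - {"gripper": 75, "linear": [0, 0, 0], "turn": 0.24}
    - {"gripper": 75, "linear": [0, 0, 0], "turn": 0.38}
    - {"gripper": 75, "linear": [0, 0, 0], "turn": 0.52}
    - {"gripper": 75, "linear": [0, 0, 0], "turn": 0.66}
    - {"gripper": 75, "linear": [0, 0, 0], "turn": 0.8}
    - {"gripper": 75, "linear": [0, 0, 0], "turn": 0.94}
    - {"gripper": 75, "linear": [0, 0, 0], "turn": 1.08}
    - {"gripper": 75, "linear": [0, 0, 0], "turn": 1.22}
    - {"gripper": 75, "linear": [0, 0, 0], "turn": 1.22}

```text
t: 21.8
tcp_pos: [0.4969, -0.0643, 0.1944]
eef_rot: [0.002, 0.856, 0.516, -0.008]
wrist_force: [0.7, -0.0, -0.5]
width: 0.0639
```

```bash
python3 - <<'E'
from h import *
s=telemetry.get_state(); q=s['eef_rot'];print(s['t'],s['tcp_pos'],q,s['wrist_force'],s['wrist_torque'],s['width'],s['joint_positions'][5],np.degrees(2*np.arctan2(q[2],q[1])))
w=grab('wrist','w13')
sc=grab('scene','s13')
cv2.imwrite('pics/z13.png',cv2.resize(cv2.cvtColor(sc['p'][140:220,260:345],4),(600,565),interpolation=2))
E
```

```text
21.8 [ 0.49687959 -0.06432055  0.19436128] [ 0.00156271  0.85642668  0.51620349 -0.0080537 ] [ 0.65841776 -0.01722356 -0.50799644] [0.00157185 0.06026596 0.0186593 ] 0.06386678653935123 0.2609657695432095 62.15818798576787
```

View pics/w13.png

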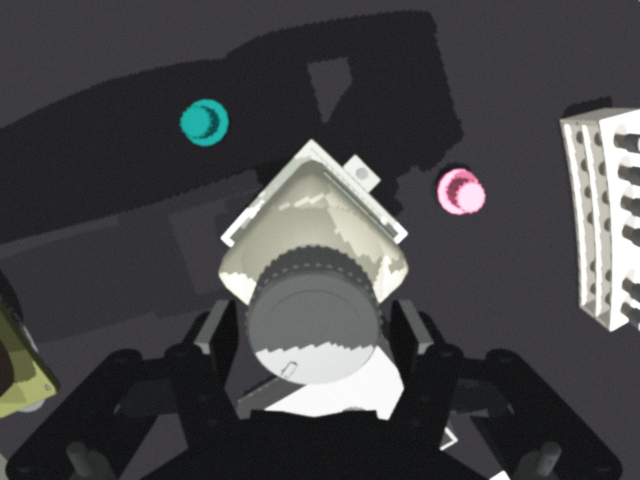

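View pics/z13.png

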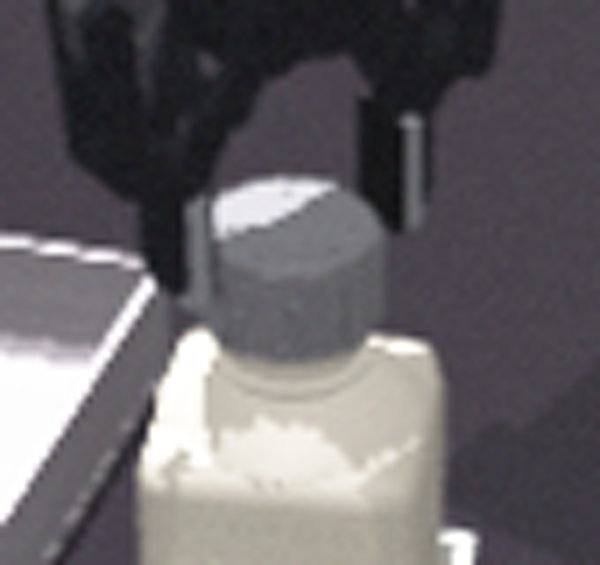

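The cap sits on the neck unsupported and its bar is at (290,370). I'll finish the back-rotation and grip again.

Emit:
step_arm:
  commands:
    - {"gripper": 75, "linear": [0.0002, 0, 0], "turn": 0.14}
    - {"gripper": 75, "linear": [0.0002, 0, 0], "turn": 0.28}
    - {"gripper": 75, "linear": [0.0002, 0, 0], "turn": 0.42}
    - {"gripper": 75, "linear": [0.0002, 0, 0], "turn": 0.56}
    - {"gripper": 75, "linear": [0.0002, 0, 0], "turn": 0.7}
    - {"gripper": 75, "linear": [0.0002, 0, 0], "turn": 0.84}
    - {"gripper": 75, "linear": [0.0002, 0, 0], "turn": 0.98}
    - {"gripper": 75, "linear": [0.0002, 0, 0], "turn": 1.12}
    - {"gripper": 75, "linear": [0.0002, 0, 0], "turn": 1.26}
    - {"gripper": 75, "linear": [0.0002, 0, 0], "turn": 1.4}
    - {"gripper": 75, "linear": [0.0002, 0, 0], "turn": 1.54}
    - {"gripper": 75, "linear": [0.0002, 0, 0], "turn": 1.68}

```text
t: 23.1
tcp_pos: [0.4971, -0.0644, 0.1944]
eef_rot: [0.007, 0.187, 0.982, -0.004]
wrist_force: [0.0, -0.8, 0.5]
width: 0.0639
```

Emit:
step_arm:
  commands:
    - {"gripper": 75, "linear": [0, 0, 0], "turn": 0.12}
    - {"gripper": 75, "linear": [0, 0, 0], "turn": 0.24}
    - {"gripper": 75, "linear": [0, 0, 0], "turn": 0.24}
    - {"gripper": 75, "linear": [0, 0, 0], "turn": 0.24}

```text
t: 23.5
tcp_pos: [0.4972, -0.0644, 0.1943]
eef_rot: [0.008, 0.07, 0.998, -0.003]
wrist_force: [0.9, -0.4, 0.6]
width: 0.064
```

```bash
python3 - <<'E'
from h import *
s=telemetry.get_state(); q=s['eef_rot'];print(s['t'],s['tcp_pos'],q,s['wrist_force'],s['wrist_torque'],s['width'],s['joint_positions'][5],np.degrees(2*np.arctan2(q[2],q[1])))
w=grab('wrist','w14')
def az(c,bar,ctr,z=.1865):
    a=onz(c,*bar,z,True);b=onz(c,*ctr,z,True);d=a-b;return b,np.degrees(np.arctan2(d[1],d[0]))
print(az(load('w12'),(344,365),(315,328)),az(load('w13'),(290,370),(315,328)))
E
```

```text
23.5 [ 0.49718716 -0.06436829  0.19433642] [ 0.00780843  0.06978856  0.99752578 -0.0033011 ] [ 0.93207571 -0.4389291   0.55013348] [0.00865644 0.01257917 0.02600127] 0.06402910340192773 -1.663693402606322 171.9960266679716
(array([ 0.49918777, -0.06495606,  0.1865    ]), np.float64(-154.15676153309195)) (array([ 0.49880155, -0.06217452,  0.1865    ]), np.float64(-144.54263232360765))
```

View pics/w14.png

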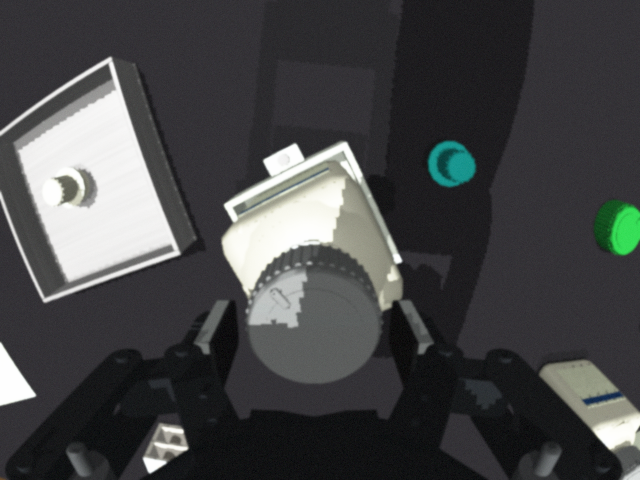

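Emit:
step_arm:
  commands:
    - {"gripper": 60, "linear": [0, 0, 0], "turn": 0}
    - {"gripper": 50, "linear": [0, 0, 0], "turn": 0}
    - {"gripper": 45, "linear": [0, 0, 0], "turn": 0}
    - {"gripper": 45, "linear": [0, 0, 0], "turn": 0}
    - {"gripper": 45, "linear": [0, 0, 0], "turn": 0}
  force: 50

```text
t: 24.05
tcp_pos: [0.4974, -0.0644, 0.1947]
eef_rot: [0.008, 0.07, 0.998, -0.003]
wrist_force: [-1.1, 0.3, 2.9]
width: 0.0531
```

```bash
python3 - <<'E'
from h import *
s=telemetry.get_state(); q=s['eef_rot'];print(s['t'],s['tcp_pos'],q,s['wrist_force'],s['wrist_torque'],s['width'],s['joint_positions'][5],np.degrees(2*np.arctan2(q[2],q[1])))
E
```

```text
24.05 [ 0.49736255 -0.06436766  0.19471444] [ 0.00807831  0.06959814  0.99753688 -0.00331857] [-1.07903609  0.30317982  2.94937939] [ 0.05761877  0.12158148 -0.01759972] 0.05312922595100246 -1.6640400859316615 172.01788244927477
```

Emit:
step_arm:
  commands:
    - {"gripper": 45, "linear": [0, 0, -0.0001], "turn": -0.1}
    - {"gripper": 45, "linear": [0, 0, -0.0002], "turn": -0.22}
    - {"gripper": 45, "linear": [0, 0, -0.0003], "turn": -0.34}
    - {"gripper": 45, "linear": [0, 0, -0.0004], "turn": -0.46}
    - {"gripper": 45, "linear": [0, 0, -0.0006], "turn": -0.58}
    - {"gripper": 45, "linear": [0, 0, -0.0007], "turn": -0.7}
    - {"gripper": 45, "linear": [0, 0, -0.0008], "turn": -0.82}
    - {"gripper": 45, "linear": [0, 0, -0.0009], "turn": -0.94}
    - {"gripper": 45, "linear": [0, 0, -0.001], "turn": -1.05}
    - {"gripper": 45, "linear": [0, 0, -0.001], "turn": -1.05}

```text
t: 25.05
tcp_pos: [0.4971, -0.0645, 0.1937]
eef_rot: [0.005, 0.56, 0.828, -0.007]
wrist_force: [-2.4, -1.2, 4.2]
width: 0.0534
```

Emit:
step_arm:
  commands:
    - {"gripper": 45, "linear": [0, 0, -0.0001], "turn": -0.12}
    - {"gripper": 45, "linear": [0, 0, -0.0002], "turn": -0.24}
    - {"gripper": 45, "linear": [0, 0, -0.0003], "turn": -0.36}
    - {"gripper": 45, "linear": [0, 0, -0.0005], "turn": -0.48}
    - {"gripper": 45, "linear": [0, 0, -0.0006], "turn": -0.6}
    - {"gripper": 45, "linear": [0, 0, -0.0007], "turn": -0.72}
    - {"gripper": 45, "linear": [0, 0, -0.0008], "turn": -0.84}
    - {"gripper": 45, "linear": [0, 0, -0.0009], "turn": -0.96}
    - {"gripper": 45, "linear": [0, 0, -0.001], "turn": -1.05}
    - {"gripper": 45, "linear": [0, 0, -0.001], "turn": -1.05}

```text
t: 26.05
tcp_pos: [0.4967, -0.0646, 0.1927]
eef_rot: [0.0, 0.899, 0.437, -0.009]
wrist_force: [-3.3, -0.6, 3.5]
width: 0.0535
```

```bash
python3 - <<'E'
from h import *
s=telemetry.get_state(); q=s['eef_rot'];print(s['t'],s['tcp_pos'],q,s['wrist_force'],s['wrist_torque'],s['width'],s['joint_positions'][5],np.degrees(2*np.arctan2(q[2],q[1])))
E
```

```text
26.05 [ 0.49671431 -0.06464164  0.19267135] [ 4.40581974e-04  8.99474568e-01  4.36871423e-01 -9.41632222e-03] [-3.27735262 -0.58500317  3.52516869] [-0.09873466  0.53924236 -0.12021443] 0.053479297168527416 0.44012227528823084 51.81134352644501
```

Emit:
step_arm:
  commands:
    - {"gripper": 45, "linear": [0, 0, -0.0001], "turn": -0.12}
    - {"gripper": 45, "linear": [0, 0, -0.0002], "turn": -0.24}
    - {"gripper": 45, "linear": [0, 0, -0.0003], "turn": -0.36}
    - {"gripper": 45, "linear": [0, 0, -0.0005], "turn": -0.48}
    - {"gripper": 45, "linear": [0, 0, -0.0006], "turn": -0.6}
    - {"gripper": 45, "linear": [0, 0, -0.0007], "turn": -0.72}
    - {"gripper": 45, "linear": [0, 0, -0.0008], "turn": -0.84}
    - {"gripper": 45, "linear": [0, 0, -0.0009], "turn": -0.96}
    - {"gripper": 45, "linear": [0, 0, -0.001], "turn": -1.08}
    - {"gripper": 45, "linear": [0, 0, -0.001], "turn": -1.12}
    - {"gripper": 45, "linear": [0, 0, -0.001], "turn": -1.12}
    - {"gripper": 45, "linear": [0, 0, -0.001], "turn": -1.12}

```text
t: 27.25
tcp_pos: [0.4964, -0.0645, 0.1916]
eef_rot: [-0.005, 0.994, -0.106, -0.009]
wrist_force: [-4.1, 0.3, 3.6]
width: 0.0529
```

```bash
python3 - <<'E'
from h import *
s=telemetry.get_state(); q=s['eef_rot'];print(s['t'],s['tcp_pos'],q,s['wrist_force'],s['wrist_torque'],s['width'],s['joint_positions'][5],np.degrees(2*np.arctan2(q[2],q[1])))
w=grab('wrist','w15'); sc=grab('scene','s15')
cv2.imwrite('pics/z15.png',np.hstack([cv2.resize(cv2.cvtColor(sc['p'][140:220,260:345],4),(400,376),interpolation=2),cv2.resize(cv2.cvtColor(w['p'][220:400,220:410],4),(400,376))]))
E
```

```text
27.25 [ 0.49639067 -0.06449305  0.19160837] [-0.00475222  0.99428671 -0.10628024 -0.0087106 ] [-4.10065847  0.31440556  3.6158748 ] [ 0.01918466  0.71159528 -0.0254124 ] 0.052941166227758456 1.541501917137165 -12.202466453744224
```

View pics/z15.png

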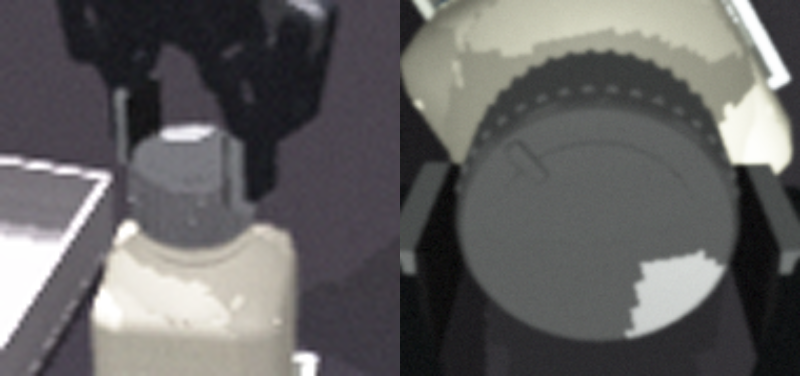

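View pics/s15.png

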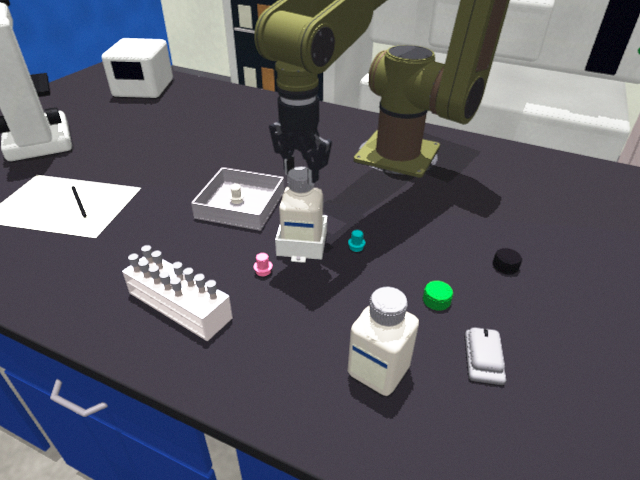

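The bar shows the lead back near the thread start's direction. I'll give a gentle upward tug to test the engagement, then settle.

Emit:
step_arm:
  commands:
    - {"gripper": 45, "linear": [0, 0, 0.0015], "turn": 0}
    - {"gripper": 45, "linear": [0, 0, 0.003], "turn": 0}
    - {"gripper": 45, "linear": [0, 0, 0.003], "turn": 0}

```text
t: 27.65
tcp_pos: [0.4962, -0.0644, 0.1934]
eef_rot: [-0.005, 0.994, -0.107, -0.009]
wrist_force: [1.0, 0.2, -5.3]
width: 0.053
```

Emit:
step_arm:
  commands:
    - {"gripper": 45, "linear": [0, 0, -0.0003], "turn": 0}
    - {"gripper": 45, "linear": [0, 0, -0.0003], "turn": 0}
    - {"gripper": 45, "linear": [0, 0, -0.0003], "turn": 0}
    - {"gripper": 45, "linear": [0, 0, -0.0003], "turn": 0}

```text
t: 28.05
tcp_pos: [0.4962, -0.0644, 0.1932]
eef_rot: [-0.005, 0.994, -0.107, -0.009]
wrist_force: [-0.7, 0.4, -3.0]
width: 0.0528
```

```bash
python3 - <<'E'
from h import *
s=telemetry.get_state(); q=s['eef_rot'];print(s['t'],s['tcp_pos'],q,s['wrist_force'],s['wrist_torque'],s['width'],s['joint_positions'][5],np.degrees(2*np.arctan2(q[2],q[1])))
def az(c,bar,ctr,z=.183):
    a=onz(c,*bar,z,True);b=onz(c,*ctr,z,True);d=a-b;return b,np.degrees(np.arctan2(d[1],d[0]))
print(az(load('w15'),(280.3,296.6),(315,326.3)),az(load('w14'),(282,297),(315,326),.186))
c=load('w15')
# cap top tilt: plane fit by depth
P=np.array([bydepth(c,u,v,True) for v in range(290,370,2) for u in range(275,355,2) if np.hypot(u-315,v-326)<45])
A=np.c_[P[:,:2],np.ones(len(P))];k=np.linalg.lstsq(A,P[:,2],rcond=None)[0];print('tilt',np.degrees(k[:2]),P[:,2].mean())
E
```

```text
28.05 [ 0.49621101 -0.06436468  0.19315411] [-0.00489041  0.99425478 -0.1065567  -0.00889907] [-0.69768219  0.37956498 -3.04243882] [0.01503707 0.00689787 0.03750152] 0.05284510849079017 1.542061063539903 -12.234357676701162
(array([ 0.49928391, -0.06518773,  0.183     ]), np.float64(33.40826592913664)) (array([ 0.49471824, -0.06302768,  0.186     ]), np.float64(-143.10187223388857))
tilt [15.40615938 -3.20997876] 0.18467433760032184
```

```bash
python3 - <<'E'
from h import *
w=grab('wrist','w16'); sc=grab('scene','s16')
for tag,(u0,v0) in [('w9',(316,328)),('w10',(315,326)),('w12',(315,328)),('w14',(315,326)),('w15',(315,326)),('w16',(315,326))]:
    c=load(tag)
    P=np.array([bydepth(c,u,v,True) for v in range(v0-35,v0+36) for u in range(u0-35,u0+36) if np.hypot(u-u0,v-v0)<35 and c['d'][v,u]>0])
    k=None;m=np.ones(len(P),bool)
    for i in range(8):
        A=np.c_[P[:,:2],np.ones(len(P))];k=np.linalg.lstsq(A[m],P[m,2],rcond=None)[0];r=P[:,2]-A@k; m=abs(r)<max(.0012,2*np.median(abs(r)))
    print(tag,len(P),m.sum(),np.degrees(k[:2]).round(1),np.median(P[:,2]).round(4),r[m].std())
cv2.imwrite('pics/z16.png',np.hstack([cv2.resize(cv2.cvtColor(sc['p'][150:220,265:340],4),(430,400),interpolation=2),cv2.resize(cv2.cvtColor(w['p'][220:400,220:390],4),(370,400))]))
E
```

```text
w9 3824 3711 [ 0.1 -0.3] 0.031 0.0005079519522629743
w10 3822 3695 [-0.3  0. ] 0.2379 0.0005004469714768919
w12 3831 3697 [-0.5  0.4] 0.1874 0.0005039825653196408
w14 3828 3678 [-0.1 -0. ] 0.1877 0.0005136320157566888
w15 3829 3691 [-0.3  0.2] 0.1843 0.0005085455550351322
w16 3826 3717 [-0.   0.1] 0.1858 0.0005049554767849209
```

View pics/z16.png

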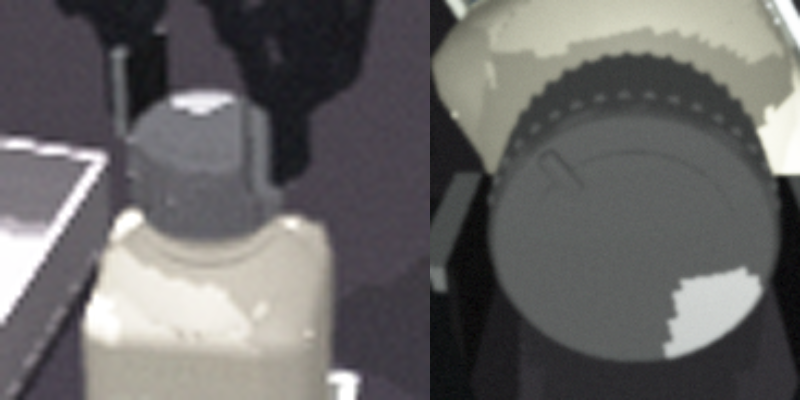

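Emit:
step_arm:
  commands:
    - {"gripper": 45, "linear": [0.0002, 0, -0.0005], "turn": 0}
    - {"gripper": 45, "linear": [0.0002, 0, -0.001], "turn": 0}
    - {"gripper": 45, "linear": [0.0002, 0, -0.001], "turn": 0}
    - {"gripper": 45, "linear": [0.0002, 0, -0.001], "turn": 0}

```text
t: 28.55
tcp_pos: [0.4965, -0.0644, 0.1924]
eef_rot: [-0.005, 0.994, -0.107, -0.009]
wrist_force: [-1.5, -0.9, 1.3]
width: 0.0532
```

```bash
python3 - <<'E'
from h import *
s=telemetry.get_state(); q=s['eef_rot'];print(s['t'],s['tcp_pos'],q,s['wrist_force'],s['wrist_torque'],s['width'])
E
```

```text
28.55 [ 0.49645164 -0.06437527  0.19238093] [-0.00487511  0.99425505 -0.10655716 -0.0088712 ] [-1.49909456 -0.87231262  1.33755354] [ 0.00090013  0.27311956 -0.0291431 ] 0.05323149398051831
```

```bash
python3 - <<'E'
from h import *
print(arm.hand_in())
s=telemetry.get_state();print(s['t'],s['tcp_pos'],s['wrist_force'])
E
```

```text
the job is handed in; nothing more can be done
None
the job is handed in; nothing more can be done
```

I pulled the transit plug and left it in the steel tray, then set the grey cap on the neck. I turned it backward until it dropped off the thread start, about 6 mm. From there I turned it forward one turn (about 365°, with one release and regrip at half a turn), and handed in still holding it.

**Checks that agreed:**
- **Upright:** the cap's top was level to about 0.3°.
- **Height:** the final tool height of 0.1924 m is close to the 0.192 m expected after one turn.
- **Forces and time:** the last wrist forces were under 2 N, and I handed in about 28.6 s into the 72 s.
- **Other objects:** the last full scene picture showed the plug in the tray. The closed bottle, rack and mouse looked unmoved, though I checked that by eye only.

**Checks that disagreed:**
- **Tug test:** pulling up with about 5 N raised the cap 1.5 to 1.8 mm before the thread held it. That is more than the stated 0.8 mm of play, so I eased it back down about 1 mm.
- **Lead direction:** tracking the tool's turn puts the lead lug at about 26°, while the bar in the picture gives about 33°.
- **Tool lean:** the tool itself ended about 1° off vertical, although the cap was level.

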